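# Load two battery cells and close the cover to its line

### The job

Lay the two fat battery cells from their wooden rests into the two pockets of the battery unit, each with its nub on the fixed contact post and its flat end on the spring plate, fully down; do not force the spring plates. Then slide the cover over them until its leading edge is on the scribed line, let go, and leave everything else on the bench where it is.

Things in the scene. Friction and masses are not known exactly. Their poses are not given: they have to be found in the camera images.
- unit: battery unit, a white open housing fixed to the bench. Origin: on its underside, midway between its two pockets (at y = +32 and -32 mm); z up. It spans x = -64 to 64, y = -238 to 94 mm; the rails, 44 mm high, stand at x = -64 to -48 and 48 to 64 mm. Each pocket takes one cell lying along x: press it flat end first on the spring plate until the nub end passes the post, then lower
- pocket_a (a point): centre of a seated cell in pocket a (unit y = +32 mm), 23 mm above the unit's underside; axes as the unit's. Nub towards unit -x on the fixed post, flat end on the spring plate at the +x end. Pocket floor at 6 mm height, between low lips along x (tops at 12 mm, outer faces 17 mm either side of this point). Once let go, the spring pushes the cell against the post
- pocket_b (a point): centre of a seated cell in pocket b (unit y = -32 mm), 23 mm above the unit's underside; axes as the unit's. Nub towards unit +x on the fixed post, flat end on the spring plate at the -x end. Pocket floor at 6 mm height, between low lips along x (tops at 12 mm, outer faces 17 mm either side of this point). Once let go, the spring pushes the cell against the post
- contact_a (a point): spot on pocket a's fixed steel contact post that the tip of a seated cell's nub touches, 23 mm above the unit's underside, at the pocket's -x end. Post: 22 mm wide, 6 mm thick, top 25 mm above the unit's underside, face 30.5 mm from the pocket's middle; behind it 11.5 mm free to the rail. A cell raised clear of its top can be held over it
- contact_b (a point): spot on pocket b's fixed steel contact post that the tip of a seated cell's nub touches, 23 mm above the unit's underside, at the pocket's +x end. Post: 22 mm wide, 6 mm thick, top 25 mm above the unit's underside, face 30.5 mm from the pocket's middle; behind it 11.5 mm free to the rail. A cell raised clear of its top can be held over it
- spring_a: spring plate of pocket a, at its +x end: steel, 22 mm wide, from 6 to 40 mm above the unit's underside; origin: foot of its face, 26 mm from the pocket's middle at rest, so the pocket is 4.5 mm too short for a cell. Yields along x, 2 N at first, 5 N with a cell seated, 7 N at its hard stop after 7 mm: a cell pressed that far clears the post by 2.5 mm. Over 45 N forces it
- spring_b: spring plate of pocket b, at its -x end: steel, 22 mm wide, from 6 to 40 mm above the unit's underside; origin: foot of its face, 26 mm from the pocket's middle at rest, so the pocket is 4.5 mm too short for a cell. Yields along x, 2 N at first, 5 N with a cell seated, 7 N at its hard stop after 7 mm: a cell pressed that far clears the post by 2.5 mm. Over 45 N forces it
- cell_a_mid (a point): fat battery cell, a lying cylinder 34 mm across, 61 mm long with nub (140 g), black sleeve, steel ends; point: its centre, on its axis, 27 mm above the bench at the start. Its x axis points to the end with the raised nub (9.6 mm across, 3 mm high); the other end is flat. It lies in a fixed wooden rest, 70 by 40 mm, 10 mm high, with lips along the cell up to 16 mm height, outer faces 34 mm apart
- cell_b_mid (a point): second fat battery cell, a lying cylinder 34 mm across, 61 mm long with nub (140 g), black sleeve, steel ends; point: its centre, on its axis, 27 mm above the bench at the start. Its x axis points to the end with the raised nub (9.6 mm across, 3 mm high); the other end is flat. It lies in a fixed wooden rest, 70 by 40 mm, 10 mm high, with lips along the cell up to 16 mm height, outer faces 34 mm apart
- cell_a_nub (a point): tip of cell a's nub, on its axis, 30.5 mm from the cell's centre
- cell_b_nub (a point): tip of cell b's nub, on its axis, 30.5 mm from the cell's centre
- cover: sliding cover, grey plate 100 mm (x) by 128 mm (y), 3.5 mm thick; origin: centre of its underside, 44.7 mm above the unit's underside. It slides on the rails along the unit's y only, starts parked on the -y side of the pockets (58 to 72 mm from pocket b's middle to its edge) and closes towards +y. About 3 N moves it and it stays where it is left; no stop at the closed place, it can run about 20 mm past
- cover_edge (a point): middle of the cover's leading (+y) edge, on its underside, 64 mm from the cover's origin
- cover_rib (a point): centre of the cover's upright rib, 70 mm (x) by 10 mm (y), from 48 to 70 mm above the unit's underside, 64 mm behind the leading edge; point 59 mm above the unit's underside
- line (a point): black line scribed across the tops of both rails, along the unit's x; point midway between the rails, 44 mm above the unit's underside, at unit y = +66 mm. The closed cover's leading edge lies on this line
- amber_bottle: amber glass bottle, 54 mm across, 130 mm tall; bystander; origin at its underside
- small_jar: low amber jar, 48 mm across, 60 mm tall; bystander; origin at its underside
- thin_cell: thin battery cell of another size, 14 mm across, 50 mm tall, standing; not for this job; bystander; origin at its underside
- bowl: orange bowl, 120 mm across, 60 mm tall; bystander; origin at its underside
- screwdriver: screwdriver, 170 mm long, lying; bystander
- cup: white cup, 72 mm across, 70 mm tall; bystander; origin at its underside
- white_jar: white jar, 60 mm across, 75 mm tall; bystander; origin at its underside
There are look-alikes about, which are no part of the job. What is shaped like the part that bears cell_a_mid but blue is not meant. Leave any yellow look-alike of the part that bears cell_b_mid alone.

How it is judged (in metres and radians):
On the way:
1. both cells lie in the pockets, right way round and fully down ((((distance between cell_a_nub and contact_a below 0.006 m and distance between cell_a_mid and pocket_a below 0.006 m) and (distance between cell_b_nub and contact_b below 0.006 m and distance between cell_b_mid and pocket_b below 0.006 m)) or ((distance between cell_a_nub and contact_b below 0.006 m and distance between cell_a_mid and pocket_b below 0.006 m) and (distance between cell_b_nub and contact_a below 0.006 m and distance between cell_b_mid and pocket_a below 0.006 m)))), for 0.2 s.
At the end, for the whole second after the job is handed in: each pocket holds one cell, its nub tip within 6 mm of that pocket's contact spot and its centre within 6 mm of the pocket's middle; the cover's leading edge is within 3 mm of the scribed line, at rest ((((distance between cell_a_nub and contact_a below 0.006 m and distance between cell_a_mid and pocket_a below 0.006 m) and (distance between cell_b_nub and contact_b below 0.006 m and distance between cell_b_mid and pocket_b below 0.006 m)) or ((distance between cell_a_nub and contact_b below 0.006 m and distance between cell_a_mid and pocket_b below 0.006 m) and (distance between cell_b_nub and contact_a below 0.006 m and distance between cell_b_mid and pocket_a below 0.006 m))) and y of cover_edge in the frame of line between -0.003 and 0.003 m and linear speed of cover below 0.005 m/s); the robot touches nothing.
It fails at once if a bystander is moved by more than 30 mm (distance of any of amber_bottle, small_jar, thin_cell, bowl, screwdriver, cup, white_jar from where it was at the start of the episode above 0.03 m).
It fails at once if a spring plate is forced (more than 45 N) (contact force between any of spring_a, spring_b and anything else above 45 N).
It also fails if it takes over 70 s, if anything falls off the work surface, if the arm or the gripper's body presses on something with over 40 N, if the wrist force passes 120 N, or if a joint passes its speed limit or range.

### The arm

A 7-joint arm with a two-finger parallel gripper is mounted at the origin on the work surface. World frame = base frame: x ahead of the robot, y to its left, z up, the work surface at z = 0. Lengths are in mm, angles in rad, forces in N, time in s.
With the tool pointing down it reaches from about 375 to 925 mm from the base axis. Payload 3.1 kg.
Tool frame: the origin (TCP) lies between the finger pads; the fingertips stand 17 mm ahead of it and the grasp point (between the pads) lies 2 mm behind it; y points along the fingers, x is the direction in which the jaws open and shut, and the axes are right-handed (so a half turn about y gives the same grasp; the last joint's range is limited). The gripper opens to 85 mm and grips with 20 to 120 N. Pads are 22 mm wide; open, the fingers measure 114 mm over their backs; the gripper's body (76 mm by 85 mm) begins 54 mm behind the grasp point. The pads swing forward as they close: fully open they stand 13 mm farther back than shut.
Start: joints at [1.065, 0.383, 0.044, 1.598, -0.018, 1.161, -0.05], TCP at [257.803, -596.691, 219.769] pointing down, gripper open.
Joint ranges: [-2.61, 2.61], [-0.41, 2.15], [-1.48, 1.57], [0, 2.5], [-1.57, 4.71], [0.05, 1.97], [-2.85, 2.85]. Speed limits (rad/s): [2.79, 2.79, 3.14, 3.14, 3.14, 3.14, 3.14].

### API

Orientations are given as a unit quaternion [x, y, z, w].
In Python, from bench import arm, viewer, sign_off gives the robot as it stands. The module is installed in compiled form; this text tells all that it offers.
- The arm moves only by the tool apply_moves, never from a script. Its argument "motion" is text: rows parted by semicolons, each of 7 numbers parted by spaces: the shift along the world's x, y, z in units of 0.15 m (1.0 is 0.15 m), then the turn, a rotation vector about the world's x, y, z in units of 180 degrees (1.0 is 180 degrees), then the closure, from -1 (fully open) to 1 (shut). A call has 1 to 20 rows; each row is the pose to reach, as a shift and turn from the pose commanded when the call began, turning the shorter way round; what a row does not reach only later rows make up. A row lasts 1/8 s, in which the tool goes at most 62.5 mm and 10.7 degrees, less where a joint would pass 70% of its speed; a pose out of reach is approached as far as the arm can. A call with a number of a shift or a turn outside -1 to 1 is refused whole. A call with a gripper value outside its range is refused whole. The fingers move at their own pace and stop on an object; "newtons" is the grip in N (left out, the last holds). Time passes only in rows, so rows that repeat a pose let the fingers close. It gives the time, the measured TCP pose, the force and the opening at its end, in the units of the state.
- arm.sense(): the state, without advancing time (a new reading comes with each control period).
- viewer.grab_frame(name): name is "scene" or "top"; returns the picture (400x640x3 uint8, red, green, blue); there is no depth.
- viewer.camera_params(name): a dict with "mtx" (3x3 intrinsics, pixels), "dist" ([k1, k2, p1, p2, k3] as OpenCV has them; the pictures are not rectified), "cam_to_world" (4x4, takes a point from camera to world coordinates). Camera axes: x right, y down, z forward; pixel columns grow to the right and rows downward; lengths in mm; the calibration is good to about 2 mm. A picture is of the moment at which its call begins. camera_params takes no time and is no camera call.
- sign_off(): hands the job in, once; it reports no verdict.
The state is a dict: "time": time; "qpos": joint angles; "joint_velocities": joint speeds; "joint_efforts": joint torques, N m; "tool_pos": TCP position; "tool_rot": TCP orientation; "ft_force": force on the tool from outside, world axes, zero at the start; "wrist_torque": the same for the moment, N m; "finger_gap": finger opening in mm.
Only numpy, scipy, OpenCV 4.12 (cv2) and the standard library are available. Lean on these libraries where they do the work, as an engineer would, in place of code of your own. Each camera call takes 0.05 s, during which the arm holds its last target.

## Working session

There is one attempt and no reset: what is moved stays moved. The work goes in short steps, Python scripts to look and compute and a tool call to move; the robot and the scene stay as the last step left them, time stands still between calls to the robot, and variables do not carry over. Pictures are saved under pics/ and viewed, and the job is handed in when it is done.

Besides the shell and the picture viewer there is one more tool, called after "Emit:" in YAML: its name, and indented under it one key for each argument. apply_moves: Moves the arm, as the interface text tells. Its arguments: {"type":"object","properties":{"motion":{"type":"string"},"newtons":{"type":"number"}},"required":["motion"]}

```bash
mkdir -p pics; python3 - <<'E'
from bench import arm, viewer
import cv2, numpy as np
s=arm.sense(); print(s)
for n in("scene","top"):
    f=viewer.grab_frame(n); cv2.imwrite(f"pics/{n}0.png",f[:,:,::-1]); p=viewer.camera_params(n); print(n,p)
E
```

```text
{'time': 0.0, 'qpos': array([ 1.06522361,  0.383838  ,  0.04381848,  1.59959678, -0.01788953,
        1.16120062, -0.04993029]), 'joint_velocities': array([ 0.00108323, -0.00056549, -0.00013399, -0.00036381, -0.00042195,
       -0.00027118,  0.00183071]), 'joint_efforts': array([-2.37755357e-04, -4.33466649e+01,  1.02447923e+00, -2.49516392e+01,
        1.06054073e-02,  1.13300805e-02, -2.87893933e-06]), 'tool_pos': array([ 257.37541402, -595.80063609,  218.37446409]), 'tool_rot': array([-0.5904238 ,  0.38919519, -0.38757453,  0.59136522]), 'ft_force': array([-1.21807008, -1.12499042,  0.40146274]), 'wrist_torque': array([-0.04402706, -0.04093632, -0.06351245]), 'finger_gap': 85.57273439976977}
scene {'mtx': array([[371.46813877,   0.        , 316.37474586],
       [  0.        , 371.46813877, 197.65032168],
       [  0.        ,   0.        ,   1.        ]]), 'dist': array([0.00098784, 0.        , 0.        , 0.        , 0.        ]), 'cam_to_world': array([[-4.41857855e-01,  7.12826189e-01, -5.44647097e-01,
         1.22892938e+03],
       [ 8.97082502e-01,  3.49645575e-01, -2.70168387e-01,
         2.93781886e+02],
       [-2.14965410e-03, -6.07969404e-01, -7.93957545e-01,
         1.02617123e+03],
       [ 0.00000000e+00,  0.00000000e+00,  0.00000000e+00,
         1.00000000e+00]])}
top {'mtx': array([[401.21021393,   0.        , 325.28639597],
       [  0.        , 401.21021393, 193.04199544],
       [  0.        ,   0.        ,   1.        ]]), 'dist': array([-0.00925509,  0.        ,  0.        ,  0.        ,  0.        ]), 'cam_to_world': array([[ 1.70860709e-02, -9.88880008e-01,  1.47730821e-01,
         4.19257506e+02],
       [-9.99490650e-01, -1.29093333e-02,  2.91854231e-02,
        -2.87419479e+01],
       [-2.69537750e-02, -1.48154238e-01, -9.88596892e-01,
         1.10579876e+03],
       [ 0.00000000e+00,  0.00000000e+00,  0.00000000e+00,
         1.00000000e+00]])}
```

View pics/scene0.png

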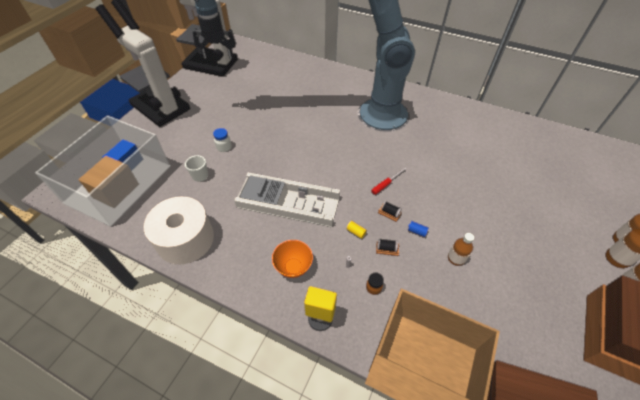

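View pics/top0.png

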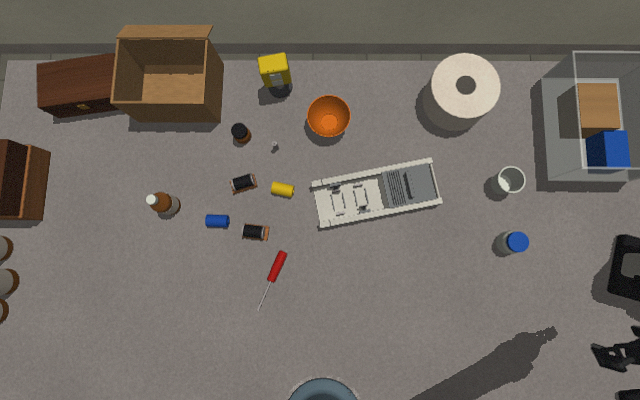

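```bash
python3 - <<'E'
from bench import arm
from scipy.spatial.transform import Rotation as R
print(R.from_quat(arm.sense()['tool_rot']).as_matrix().round(3))
E
```

```text
[[ 0.397 -0.001  0.918]
 [-0.918  0.002  0.397]
 [-0.002 -1.    -0.   ]]
```

```bash
python3 - <<'E'
import cv2
t=cv2.imread("pics/top0.png"); s=cv2.imread("pics/scene0.png")
cv2.imwrite("pics/c1.png",cv2.resize(t[165:250,200:300],None,fx=8,fy=7,interpolation=cv2.INTER_CUBIC)[:600])
cv2.imwrite("pics/c2.png",cv2.resize(t[150:235,305:450],None,fx=5.5,fy=5.5,interpolation=cv2.INTER_CUBIC))
cv2.imwrite("pics/c3.png",cv2.resize(s[190:265,340:440],None,fx=8,fy=8,interpolation=cv2.INTER_CUBIC))
cv2.imwrite("pics/c4.png",cv2.resize(s[165:230,230:345],None,fx=6.9,fy=6.9,interpolation=cv2.INTER_CUBIC))
E
```

```text
(no output)
```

View pics/c1.png

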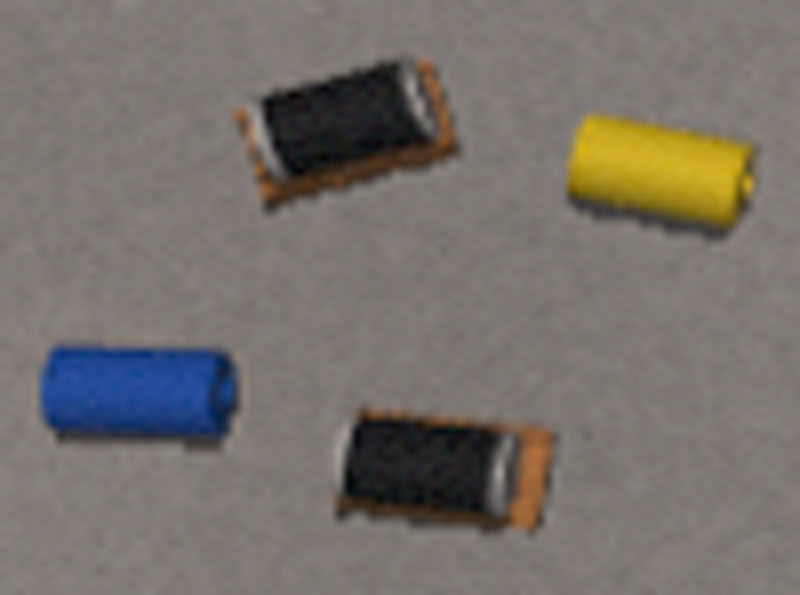

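View pics/c2.png

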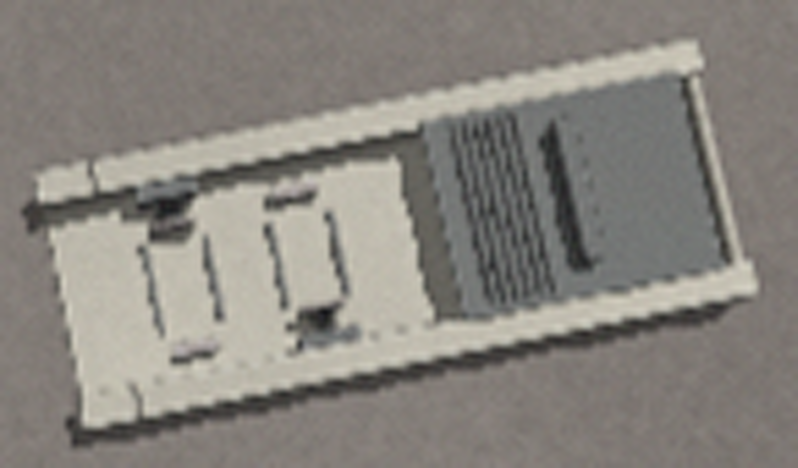

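View pics/c3.png

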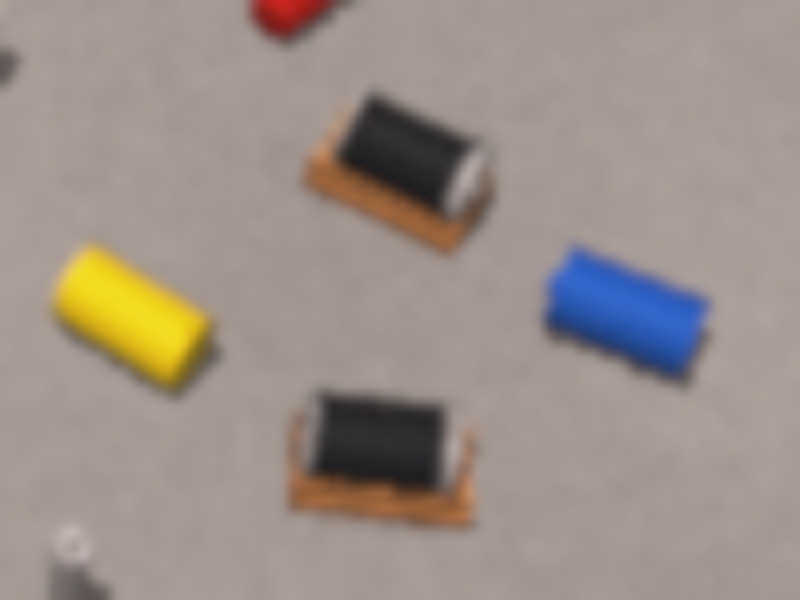

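View pics/c4.png

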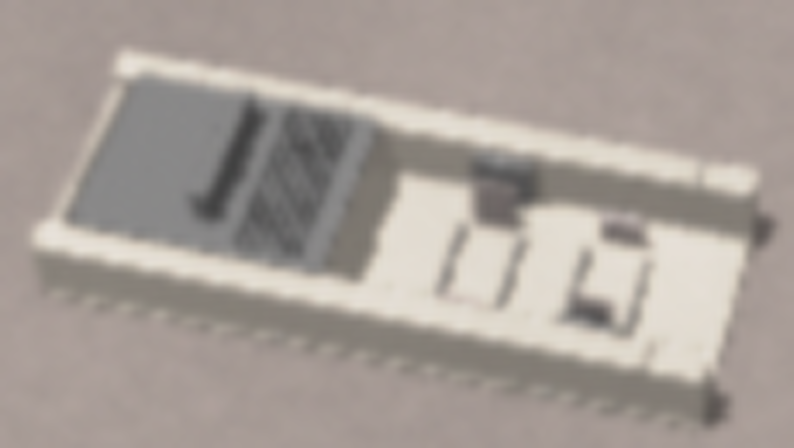

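```bash
cat > h.py <<'E'
import numpy as np, cv2
from bench import arm, viewer
P={n:viewer.camera_params(n) for n in("scene","top")}
def proj(n,X):
    p=P[n]; T=np.linalg.inv(p['cam_to_world']); X=np.atleast_2d(X).astype(float)
    return cv2.projectPoints(X,cv2.Rodrigues(T[:3,:3])[0],T[:3,3],p['mtx'],p['dist'])[0][:,0]
def back(n,uv,z):
    p=P[n]; u=cv2.undistortPoints(np.array(uv,float).reshape(-1,1,2),p['mtx'],p['dist'])[:,0]
    d=np.c_[u,np.ones(len(u))]@p['cam_to_world'][:3,:3].T; o=p['cam_to_world'][:3,3]
    return o+d*((z-o[2])/d[:,2])[:,None]
def avg(n,k): return np.mean([viewer.grab_frame(n).astype(float) for _ in range(k)],0)[:,:,::-1]
def crop(im,x0,x1,y0,y1,f,name,interp=cv2.INTER_CUBIC):
    cv2.imwrite("pics/"+name,cv2.resize(np.clip(im[y0:y1,x0:x1],0,255).astype(np.uint8),None,fx=f,fy=f,interpolation=interp))
E
python3 - <<'E'
from h import *
for n in("top","scene"): np.save(n+"0.npy",avg(n,5))
t=np.load("top0.npy");s=np.load("scene0.npy")
def g(im): return 255*np.clip(im/255,0,1)**.7
a=[t[170:196,225:265],t[218:244,237:277],s[198:224,372:412],s[232:258,368:408]]
b=[cv2.resize(np.clip(g(x),0,255).astype(np.uint8),None,fx=10,fy=10,interpolation=cv2.INTER_CUBIC) for x in a]
cv2.imwrite("pics/ends.png",np.vstack([np.hstack(b[:2]),np.hstack(b[2:])]))
print(back("top",[[243,183],[256,232]],27))
E
```

```text
[[605.40185817 229.65763222  27.        ]
 [471.90734449 188.02647659  27.        ]]
```

View pics/ends.png

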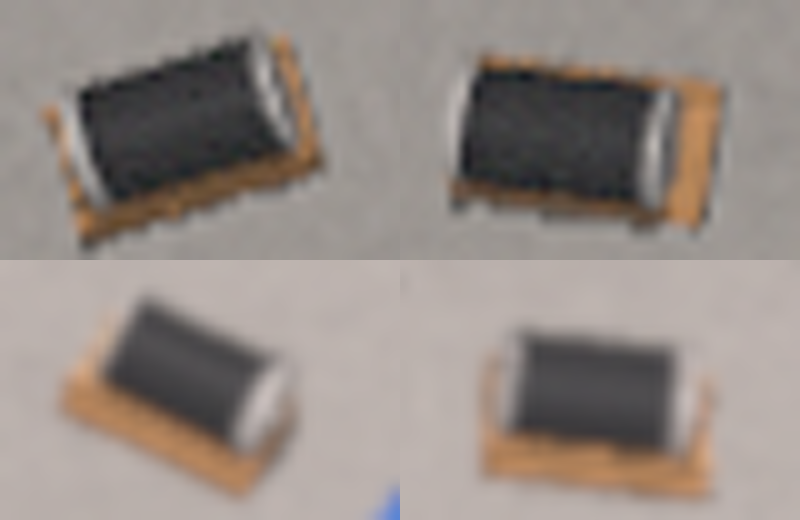

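```bash
cat > fit.py <<'E'
from h import *
from scipy.optimize import minimize
ims={"top":np.load("top0.npy"),"scene":np.load("scene0.npy")}
S=8
def box(c,ax,ay,x0,x1,y0,y1,z0,z1):
    return np.array([[*(c+ax*x+ay*y),z] for x in(x0,x1) for y in(y0,y1) for z in(z0,z1)])
def render(n,p,sgn,win,off):
    x,y,yaw,w1,w2=p; c=np.array([x,y]); ax=np.array([np.cos(yaw),np.sin(yaw)]); ay=np.array([-ax[1],ax[0]])
    x0,x1,y0,y1=win; W,H=(x1-x0)*S,(y1-y0)*S
    lab=np.zeros((H,W),np.uint8)
    def pts(X): 
        q=proj(n,X)+off-[x0,y0]; return ((q+.5)*S-.5).round().astype(np.int32)
    def hull(X,v): cv2.fillConvexPoly(lab,cv2.convexHull(pts(X)),int(v))
    hull(box(c,ax,ay,-35,35,-20,20,0,10),1)
    hull(box(c,ax,ay,-35,35,-20,20,9.9,10),5)
    for a,b in((-17,-13),(13,17)): hull(box(c,ax,ay,-35,35,a,b,0,16),1)
    th=np.linspace(0,2*np.pi,40,endpoint=False)
    def ring(t,r): 
        d=sgn*t; return np.c_[c+ax*d+np.outer(r*np.cos(th),ay),27+r*np.sin(th)]
    cam=P[n]['cam_to_world'][:3,3]
    cylf=lambda a,b,r,v:hull(np.vstack([ring(a,r),ring(b,r)]),v)
    nubvis=np.dot(cam[:2]-c,ax*sgn)>0
    def nub():
        cylf(27.5,30.5,4.8,4); 
    if not nubvis: nub()
    # bands
    segs=[(-30.5,-30.5+w1,2),(-30.5+w1,27.5-w2,3),(27.5-w2,27.5,2)]
    if not nubvis: segs=segs[::-1]
    for a,b,v in segs: cylf(a,b,17,v)
    if nubvis: hull(ring(27.5,17),4); nub()
    else: hull(ring(-30.5,17),4)
    return lab
def cost(p,sgn,wins,ret=False):
    r=0;out=[]
    for i,n in enumerate(("top","scene")):
        x0,x1,y0,y1=wins[n]; lab=render(n,p[:5],sgn,wins[n],p[5+2*i:7+2*i])
        A=np.stack([(lab==k).reshape(y1-y0,S,x1-x0,S).mean((1,3)).ravel() for k in range(6)],1)
        b=ims[n][y0:y1,x0:x1].reshape(-1,3)
        sol=np.linalg.lstsq(A,b,rcond=None)[0]; m=A@sol; r+=((m-b)**2).mean()
        out.append(m.reshape(y1-y0,x1-x0,3))
    r+=0.5*np.sum(np.array(p[5:9])**2)
    return (r,out) if ret else r
if __name__=="__main__":
    W=[{"top":(223,267,168,200),"scene":(366,410,230,262)},{"top":(235,279,216,248),"scene":(370,414,196,228)}]
    init=[(605,230,-1.35),(472,188,-1.65)]
    rows=[]
    for w,(x,y,a) in zip(W,init):
        for sgn in(1,-1):
            best=None
            for da in(0,):
                r=minimize(cost,[x,y,a,4,4,0,0,0,0],args=(sgn,w),method="Nelder-Mead",options=dict(maxiter=2500,initial_simplex=None,xatol=.02,fatol=.01,adaptive=True))
                r=minimize(cost,r.x+np.array([2,2,.03,1,1,.3,.3,.3,.3]),args=(sgn,w),method="Nelder-Mead",options=dict(maxiter=2500,xatol=.02,fatol=.01,adaptive=True))
            _,o=cost(r.x,sgn,w,True); print(sgn,r.fun,r.x.round(2))
            rows.append(np.hstack([np.hstack([ims[n][w[n][2]:w[n][3],w[n][0]:w[n][1]],o[i]]) for i,n in enumerate(("top","scene"))]))
    cv2.imwrite("pics/fit.png",cv2.resize(np.clip(np.vstack(rows),0,255).astype(np.uint8),None,fx=4.5,fy=4.5,interpolation=cv2.INTER_CUBIC))
E
time python3 fit.py
```

```text
1 287.0064560386663 [ 6.1067e+02  2.2858e+02 -1.2800e+00  5.2300e+00  5.0300e+00  3.0000e-01
  3.0000e-01  3.0000e-01  2.9000e-01]
-1 241.35084296724256 [ 6.0979e+02  2.3144e+02 -1.2700e+00  4.8700e+00  5.3500e+00  3.0000e-01
  3.1000e-01  2.9000e-01  3.0000e-01]
1 324.62242047951526 [ 4.7468e+02  1.9447e+02 -1.6800e+00  5.0500e+00  4.9600e+00  3.0000e-01
  3.1000e-01  2.9000e-01  3.1000e-01]
-1 340.8187265968502 [ 4.7460e+02  1.9524e+02 -1.6600e+00  5.0500e+00  5.0500e+00  2.9000e-01
  3.1000e-01  3.0000e-01  3.0000e-01]
real	1m5.469s
user	1m4.941s
sys	0m0.269s
```

```bash
python3 - <<'E'
s=open('fit.py').read()
a=s.index("            for da in(0,):"); b=s.index("            _,o=cost")
s=s[:a]+'''            x0=np.array([x,y,a,4,4,0,0,0,0.]); st=np.array([5,5,.08,2,2,.8,.8,.8,.8])
            for k in range(4):
                sim=np.vstack([x0]+[x0+st*(np.arange(9)==j)*(-1)**k for j in range(9)])
                r=minimize(cost,x0,args=(sgn,w),method="Nelder-Mead",options=dict(maxiter=900,initial_simplex=sim,xatol=.01,fatol=.01,adaptive=True))
                x0=r.x; st=st*.7
'''+s[b:]
s=s.replace("((q+.5)*S-.5).round().astype(np.int32)","(((q+.5)*S-.5)*16).round().astype(np.int32)").replace("cv2.convexHull(pts(X)),int(v))","cv2.convexHull(pts(X)),int(v),shift=4)")
open('fit.py','w').write(s)
E
time python3 fit.py
```

```text
1 157.8281453533143 [ 6.0670e+02  2.3264e+02 -1.2500e+00  1.0680e+01 -2.0000e+00 -3.3000e-01
 -4.3000e-01 -5.0000e-01  1.2500e+00]
-1 148.85610250241734 [ 6.0497e+02  2.3272e+02 -1.2400e+00  1.8100e+00  7.9500e+00 -4.4000e-01
 -9.8000e-01 -7.2000e-01  1.6600e+00]
1 253.14636486203528 [ 4.7345e+02  1.9220e+02 -1.6800e+00  5.4300e+00  3.4700e+00 -1.0400e+00
  1.1000e-01  2.1000e-01  1.1100e+00]
-1 245.02201891388123 [ 4.7194e+02  1.9338e+02 -1.6800e+00  8.7400e+00  1.5600e+00 -6.0000e-02
 -3.2000e-01 -5.6000e-01  1.1800e+00]
real	2m55.295s
user	2m54.014s
sys	0m0.242s
```

View pics/fit.png

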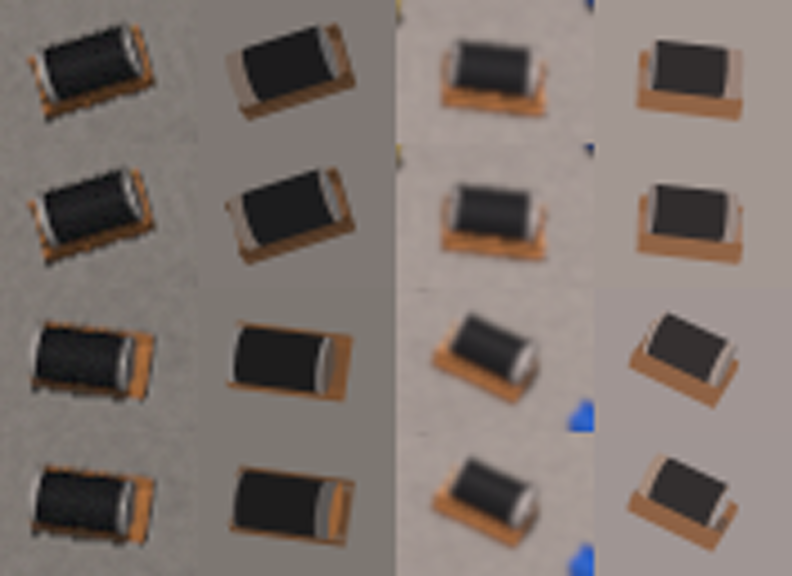

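```bash
python3 - <<'E'
from h import *
t=np.load("top0.npy");s=np.load("scene0.npy")
crop(t,308,378,150,235,7,"u1.png"); crop(t,375,447,150,225,8,"u2.png"); crop(s,232,292,168,225,10,"u3.png"); crop(s,285,345,172,227,10,"u4.png")
E
```

```text
(no output)
```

View pics/u1.png

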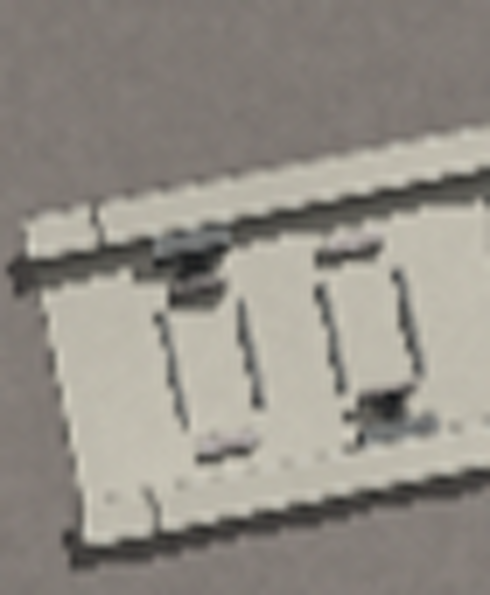

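View pics/u2.png

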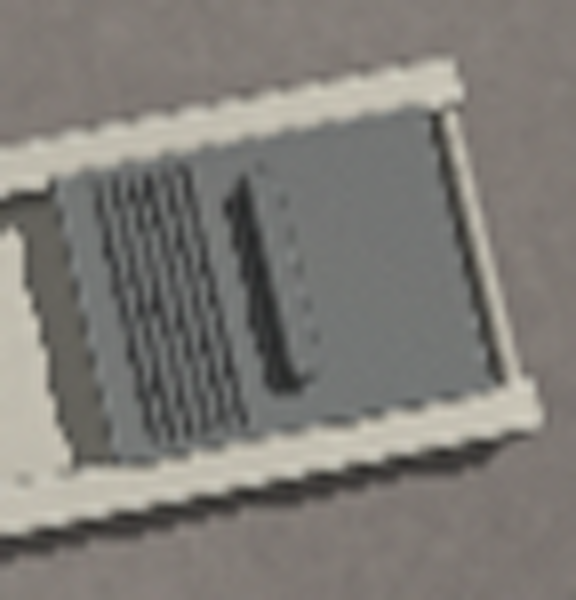

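View pics/u3.png

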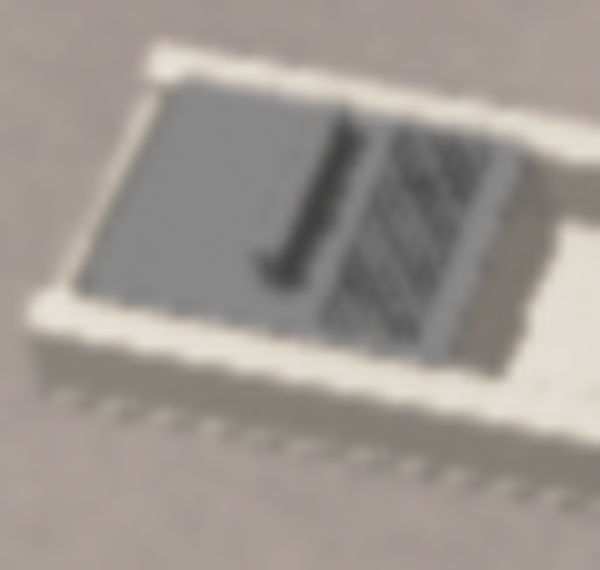

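View pics/u4.png

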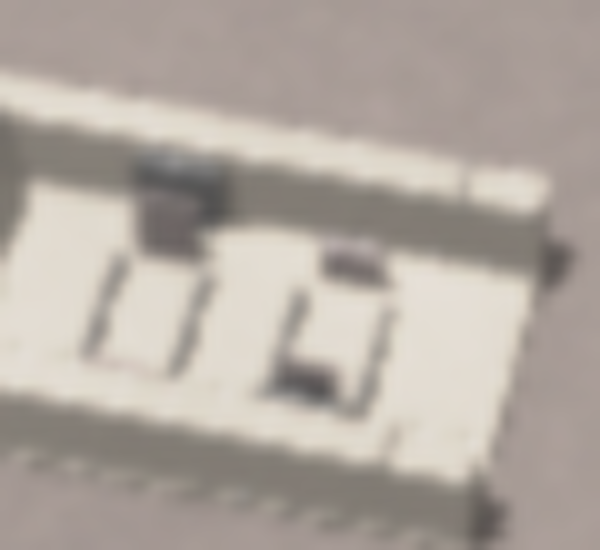

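```bash
cat > unit.py <<'E'
from h import *
from scipy.optimize import least_squares
def c(x0,y0,f,p): return (np.array(p)+.5)/f-.5+[x0,y0]
T=[((64,94,44),c(308,150,7,(24,218))),((64,66,44),c(308,150,7,(95,203))),((48,66,44),c(308,150,7,(103,246))),((-64,94,44),c(308,150,7,(85,545))),((-64,66,44),c(308,150,7,(158,532))),((-48,66,44),c(308,150,7,(148,490))),
((64,-238,44),c(375,150,8,(456,60))),((48,-238,44),c(375,150,8,(464,102))),((-64,-238,44),c(375,150,8,(543,425))),((-48,-238,44),c(375,150,8,(535,380)))]
Sc=[((64,-238,44),c(232,168,10,(30,318))),((-64,-238,44),c(232,168,10,(155,42))),((-64,66,44),c(285,172,10,(468,160))),((-48,66,44),c(285,172,10,(464,192))),((-64,94,44),c(285,172,10,(548,178))),((-48,94,44),c(285,172,10,(545,212))),((64,94,44),c(285,172,10,(478,485)))]
def w(p,X):
    X=np.atleast_2d(X).astype(float); a=p[2]; return np.c_[p[0]+X[:,0]*np.cos(a)-X[:,1]*np.sin(a),p[1]+X[:,0]*np.sin(a)+X[:,1]*np.cos(a),X[:,2]]
def res(p,sets):
    return np.concatenate([(proj(n,w(p,[q[0] for q in s]))-[q[1] for q in s]).ravel() for n,s in sets])
if __name__=="__main__":
    for sets in([("top",T)],[("scene",Sc)],[("top",T),("scene",Sc)]):
        r=least_squares(res,[590,0,.2],args=(sets,),loss="soft_l1"); print(r.x.round(3)); print(res(r.x,sets).reshape(-1,2).round(1).tolist())
    U=r.x
    print("pts",w(U,[(0,32,0),(0,-32,0),(0,66,44)]).round(1))
E
python3 unit.py
```

```text
[ 5.6798e+02 -6.2871e+01  2.1200e-01]
[[-0.3, 0.1], [-0.3, 0.2], [-0.3, -0.2], [0.1, 0.1], [0.0, -0.2], [0.3, -0.1], [-0.1, -0.3], [0.3, 0.1], [0.3, 0.3], [-0.1, 0.0]]
[ 5.70005e+02 -6.30340e+01  2.17000e-01]
[[-0.5, 0.5], [0.4, -0.1], [0.5, 0.0], [-0.1, 0.4], [0.5, -0.3], [-0.1, -0.1], [-0.5, -0.5]]
[ 5.68416e+02 -6.30090e+01  2.12000e-01]
[[-0.3, -0.1], [-0.2, 0.0], [-0.2, -0.4], [0.1, -0.1], [0.1, -0.3], [0.3, -0.2], [-0.1, -0.5], [0.3, -0.1], [0.4, 0.0], [-0.1, -0.2], [-0.2, -0.1], [0.8, -0.6], [0.7, -0.2], [0.1, 0.1], [0.8, -0.5], [0.1, -0.3], [-0.4, -0.8]]
pts [[561.7 -31.7   0. ]
 [575.2 -94.3   0. ]
 [554.5   1.5  44. ]]
```

Emit:
apply_moves:
  motion: "0.2 0.45 0 0 0 0.06 -1; 0.387 0.92 0 0 0 0.079 -1; 0.387 0.92 0 0 0 0.079 -1"
  newtons: 60

```text
time: 0.98
tool_pos: [318.6, -454.3, 219.8]
tool_rot: [-0.635, 0.31, -0.31, 0.636]
ft_force: [0.2, -1.3, 0.8]
finger_gap: 85.4
```

Emit:
apply_moves:
  motion: "0.2 0.45 0 0 0 0.04 -1; 0.387 0.92 0 0 0 0.079 -1; 0.387 0.92 0 0 0 0.079 -1"

```text
time: 1.35
tool_pos: [376.0, -316.3, 220.1]
tool_rot: [-0.669, 0.229, -0.229, 0.669]
ft_force: [-0.8, -0.6, -0.0]
finger_gap: 85.5
```

Emit:
apply_moves:
  motion: "0.2 0.45 0 0 0 0.04 -1; 0.387 0.92 0 0 0 0.079 -1; 0.387 0.92 0 0 0 0.079 -1"

```text
time: 1.72
tool_pos: [433.6, -178.2, 220.3]
tool_rot: [-0.692, 0.144, -0.145, 0.692]
ft_force: [0.7, -0.5, -0.6]
finger_gap: 85.7
```

Emit:
apply_moves:
  motion: "0.2 0.45 0 0 0 0.04 -1; 0.387 0.92 0 0 0 0.079 -1; 0.387 0.92 0 0 0 0.079 -1"

```text
time: 2.1
tool_pos: [491.4, -39.7, 220.5]
tool_rot: [-0.704, 0.057, -0.058, 0.705]
ft_force: [-0.9, -0.5, -0.3]
finger_gap: 85.5
```

Emit:
apply_moves:
  motion: "0.2 0.45 0 0 0 0.04 -1; 0.387 0.92 0 0 0 0.079 -1; 0.387 0.92 0 0 0 0.079 -1"

```text
time: 2.48
tool_pos: [548.8, 98.7, 220.5]
tool_rot: [-0.705, -0.031, 0.029, 0.708]
ft_force: [-0.3, -0.5, -0.3]
finger_gap: 85.5
```

Emit:
apply_moves:
  motion: "0.2 0.45 0 0 0 0.04 -0.6; 0.378 0.892 0 0 0 0.079 -0.6; 0.378 0.892 -0.6 0 0 0.079 -0.6; 0.378 0.892 -0.6 0 0 0.079 -0.6"

```text
time: 2.98
tool_pos: [603.1, 228.2, 126.5]
tool_rot: [0.698, 0.114, -0.117, -0.698]
ft_force: [-0.2, -0.5, -0.8]
finger_gap: 68.4
```

```bash
python3 - <<'E'
from h import *
from scipy.spatial.transform import Rotation as R
s=arm.sense(); M=R.from_quat(s['tool_rot']).as_matrix(); print(s['time'],s['tool_pos'],np.arctan2(M[1,0],M[0,0]),s['finger_gap'])
t=avg("top",1);c=avg("scene",1)
a=[t[160:220,200:280],c[200:260,350:430]]
cv2.imwrite("pics/g1.png",np.hstack([cv2.resize(x,None,fx=5,fy=5,interpolation=cv2.INTER_CUBIC).clip(0,255) for x in a]))
E
```

```text
2.975 [603.1372524  228.19084723 126.51837194] 0.32845349309608124 68.39892488681281[ WARN:0@7.011] global loadsave.cpp:1063 imwrite_ Unsupported depth image for selected encoder is fallbacked to CV_8U.
```

View pics/g1.png

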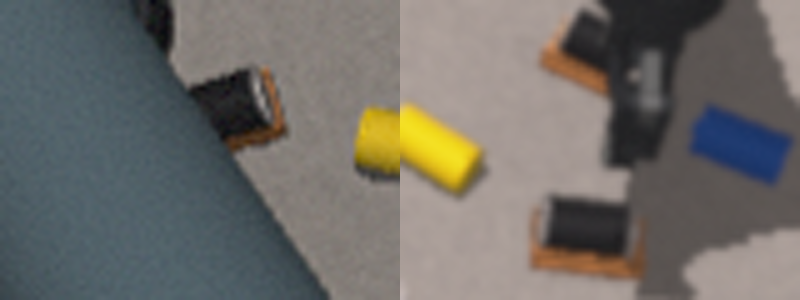

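Emit:
apply_moves:
  motion: "0 0 -0.35 0 0 0 -0.6; 0 0 -0.6 0 0 0 -0.6; 0 0 -0.67 0 0 0 -0.6; 0 0 -0.67 0 0 0 -0.6; 0 0 -0.67 0 0 0 -0.6"

```text
time: 3.7
tool_pos: [606.8, 228.0, 32.0]
tool_rot: [-0.697, -0.116, 0.113, 0.698]
ft_force: [0.8, -0.7, 0.6]
finger_gap: 68.7
```

```bash
cat > st.py <<'E'
from h import *
from scipy.spatial.transform import Rotation as R
s=arm.sense(); M=R.from_quat(s['tool_rot']).as_matrix(); print(round(s['time'],2),s['tool_pos'].round(1),"jaw",np.arctan2(M[1,0],M[0,0]).round(3),"down",M[:,1].round(3),"gap",round(s['finger_gap'],1),"F",s['ft_force'].round(1),"T",s['wrist_torque'].round(2),"q7",s['qpos'].round(2))
E
python3 st.py
```

```text
3.7 [606.8 228.   32. ] jaw 0.326 down [ 0.004  0.002 -1.   ] gap 68.7 F [ 0.8 -0.7  0.6] T [ 0.02  0.02 -0.07] q7 [ 0.01  0.67 -0.57  1.7   0.44  0.9  -0.42]
```

Emit:
apply_moves:
  motion: "-0.009 0.03 -0.02 0 0 0 -0.6; -0.009 0.03 -0.02 0 0 0 -0.6; -0.009 0.03 -0.02 0 0 0 0.5; -0.009 0.03 -0.02 0 0 0 0.5; -0.009 0.03 -0.02 0 0 0 0.5; -0.009 0.03 -0.02 0 0 0 0.5"

```text
time: 4.45
tool_pos: [608.1, 233.4, 29.1]
tool_rot: [-0.697, -0.118, 0.111, 0.699]
ft_force: [5.4, 2.6, 4.7]
finger_gap: 21.3
```

```bash
python3 st.py
```

```text
4.45 [608.1 233.4  29.1] jaw 0.326 down [ 0.009  0.004 -1.   ] gap 21.3 F [5.4 2.6 4.7] T [ 0.39 -1.26  0.01] q7 [ 0.    0.67 -0.57  1.7   0.45  0.89 -0.43]
```

```bash
python3 - <<'E'
from h import *
t=avg("top",1);c=avg("scene",1)
a=[t[160:220,200:280],c[200:260,350:430]]
cv2.imwrite("pics/g2.png",np.hstack([cv2.resize(x,None,fx=5,fy=5,interpolation=cv2.INTER_CUBIC).clip(0,255).astype(np.uint8) for x in a]))
E
python3 st.py
```

```text
4.55 [608.1 233.4  29.2] jaw 0.326 down [ 0.009  0.004 -1.   ] gap 21.7 F [5.2 1.8 5.3] T [ 0.29 -1.26 -0.01] q7 [ 0.    0.67 -0.57  1.7   0.45  0.89 -0.43]
```

View pics/g2.png

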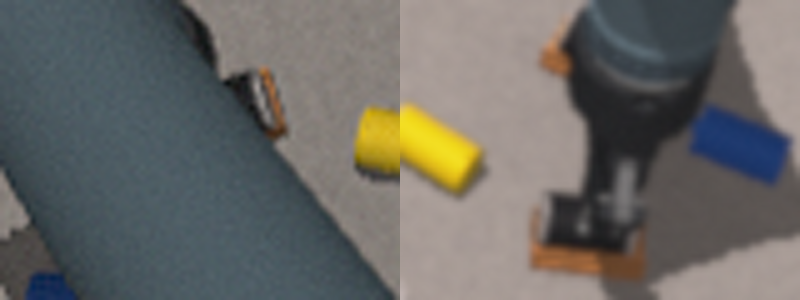

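```bash
python3 - <<'E'
from h import *
c=avg("scene",1);t=avg("top",1)
x0,y0=350,200
im=cv2.resize(c[200:260,350:430],None,fx=10,fy=10,interpolation=cv2.INTER_CUBIC).clip(0,255).astype(np.uint8)
im0=cv2.resize(np.load("scene0.npy")[200:260,350:430],None,fx=10,fy=10,interpolation=cv2.INTER_CUBIC).clip(0,255).astype(np.uint8)
ax=np.array([np.cos(-1.245),np.sin(-1.245),0]); C=np.array([605.5,232.5,27])
for I in(im,im0):
  for X,col in((C,(0,255,0)),(C+30*ax,(0,255,0)),(C-30*ax,(0,255,0)),([608.1,233.4,29.1],(0,0,255)),(C+[0,0,17],(255,255,0)),(C+30*ax+[0,0,17],(255,255,0)),(C-30*ax+[0,0,17],(255,255,0))):
    u=proj("scene",X)[0]; print(u.round(1)); q=((u-[x0,y0]+.5)*10-.5).astype(int); cv2.circle(I,tuple(int(v) for v in q),4,col,-1)
cv2.imwrite("pics/g3.png",im[:,:]); cv2.imwrite("pics/g30.png",im0)
E
```

```text
[388.3 243.4]
[378.6 242.3]
[398.1 244.5]
[388.4 243.9]
[389.2 240.6]
[379.3 239.5]
[399.1 241.7]
[388.3 243.4]
[378.6 242.3]
[398.1 244.5]
[388.4 243.9]
[389.2 240.6]
[379.3 239.5]
[399.1 241.7]
```

View pics/g3.png

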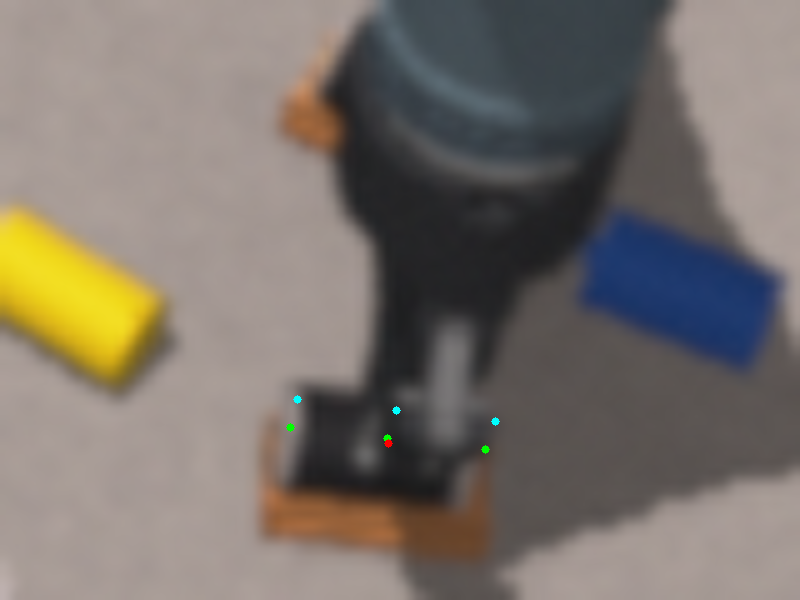

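View pics/g30.png

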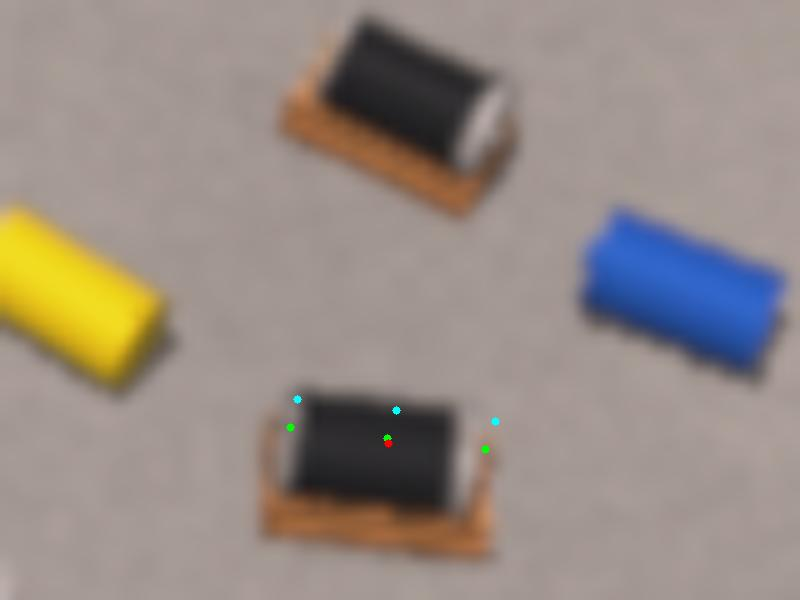

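```bash
python3 - <<'E'
from h import *
from scipy.spatial.transform import Rotation as R
c=avg("scene",3); s=arm.sense()
x0,y0=374,225;f=20
M=R.from_quat(s['tool_rot']).as_matrix(); T=s['tool_pos']
im=cv2.resize(255*(c[y0:y0+30,x0:x0+40].clip(0,255)/255)**.6,None,fx=f,fy=f,interpolation=cv2.INTER_CUBIC).clip(0,255).astype(np.uint8)
def dot(X,col):
    u=proj("scene",X)[0]; q=((u-[x0,y0]+.5)*f-.5).astype(int); cv2.circle(im,tuple(int(v) for v in q),4,col,-1)
g=s['finger_gap']/2; print(g,T)
for sg,col in((1,(0,255,0)),(-1,(0,0,255))):
  for a in(-11,11):
    for y in(17,0,-20): dot(T+M@[sg*g,y,a],col)
cv2.imwrite("pics/g4.png",im)
E
```

```text
10.798367914537206 [608.18294441 233.3610331   29.17889231]
```

View pics/g4.png

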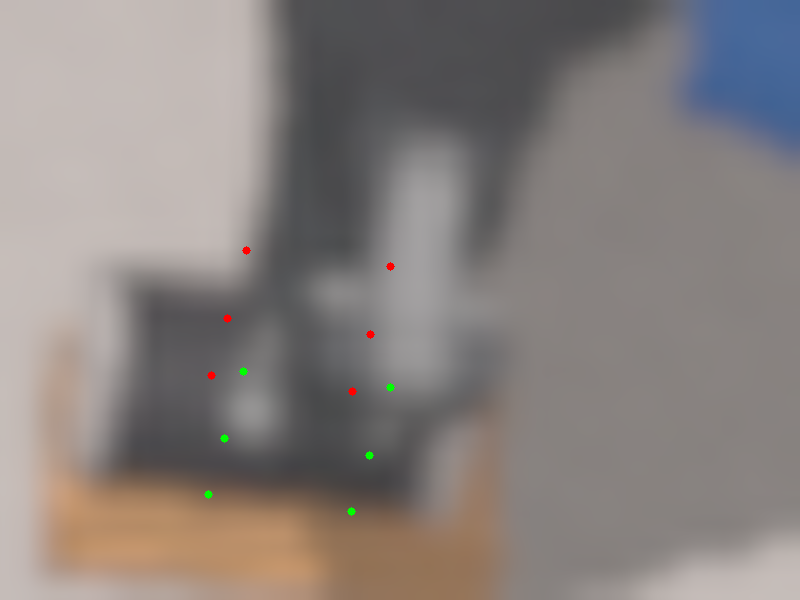

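Emit:
apply_moves:
  motion: "0 0 0 0 0 0 0.8; 0 0 0 0 0 0 0.8; 0 0 0 0 0 0 0.8"

```text
time: 5.18
tool_pos: [609.2, 233.9, 31.8]
tool_rot: [-0.697, -0.119, 0.11, 0.699]
ft_force: [2.2, 0.6, 15.0]
finger_gap: 8.9
```

```bash
python3 st.py; python3 - <<'E'
from h import *
c=avg("scene",2); 
crop(c,370,414,222,255,16,"g5.png")
E
```

```text
5.17 [609.2 233.9  31.8] jaw 0.325 down [ 0.011  0.004 -1.   ] gap 8.9 F [ 2.2  0.6 15. ] T [ 0.02 -0.65 -0.01] q7 [ 0.    0.67 -0.57  1.7   0.45  0.89 -0.43]
```

View pics/g5.png

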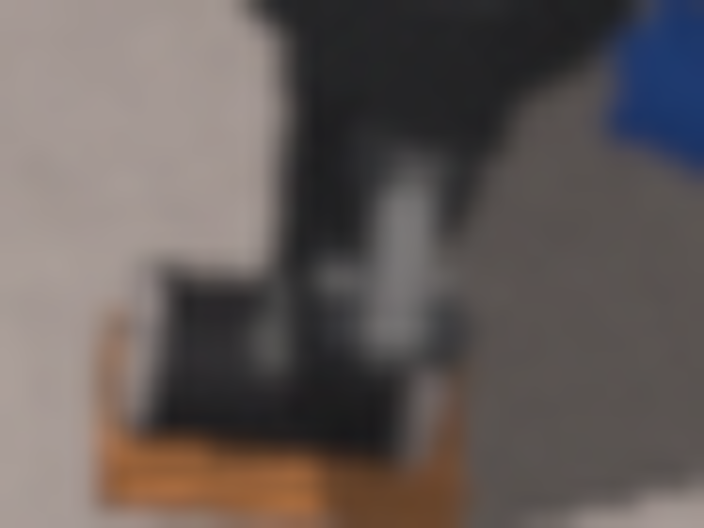

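Emit:
apply_moves:
  motion: "0 0 0 0 0 0 -0.5; 0 0 0 0 0 0 -0.5; 0 0 0 0 0 0 -0.5; 0 0 0 0 0 0 -0.5"

```text
time: 5.78
tool_pos: [602.0, 230.9, 25.0]
tool_rot: [0.698, 0.114, -0.116, -0.697]
ft_force: [-0.7, 0.5, 0.0]
finger_gap: 63.9
```

```bash
python3 st.py; python3 - <<'E'
from h import *
c=avg("scene",2); t=avg("top",1)
crop(c,370,414,222,255,16,"g6.png")
crop(t,210,290,150,210,10,"g6t.png")
E
```

```text
5.78 [602.  230.9  25. ] jaw 0.326 down [-0.003 -0.001 -1.   ] gap 63.9 F [-0.7  0.5  0. ] T [ 0.06  0.03 -0.02] q7 [ 0.    0.67 -0.57  1.71  0.44  0.9  -0.43]
```

View pics/g6.png

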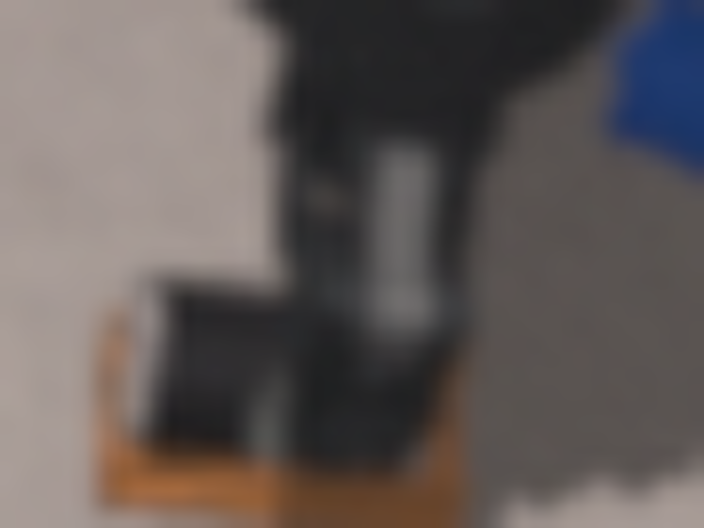

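View pics/g6t.png

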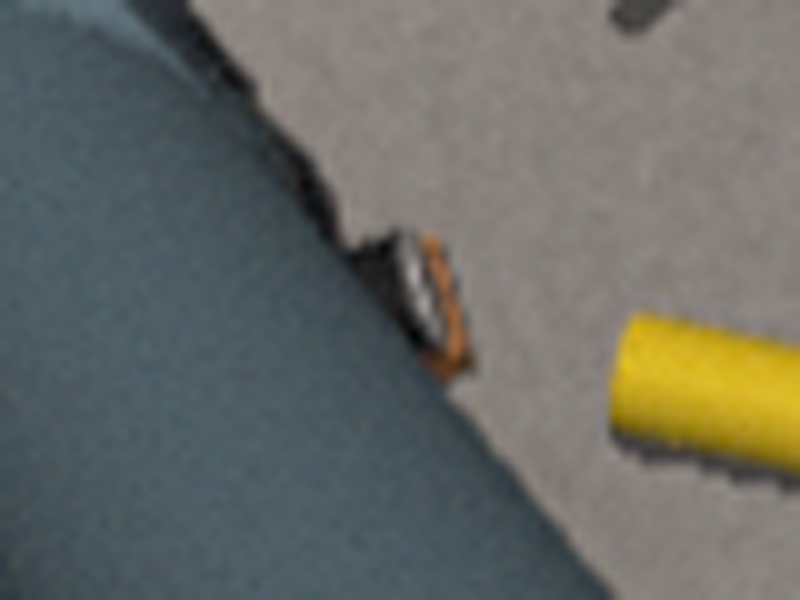

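```bash
python3 - <<'E'
from h import *
j=np.array([np.cos(.326),np.sin(.326)]);a=np.array([-j[1],j[0]])
for z in(0,10,20,30,40,50):
    X=back("scene",[[392.8,250.7]],z)[0]; d=X[:2]-[602,230.9]; print(z,(d@j).round(1),(d@a).round(1))
# cell ends from scene0 pixels: sleeve bottom etc.
E
```

```text
0 11.9 18.5
10 17.8 16.9
20 23.7 15.4
30 29.5 13.8
40 35.4 12.3
50 41.3 10.7
```

Emit:
apply_moves:
  motion: "0 0 0.4 0 0 0 -0.5; 0 0 0.7 0 0 0 -0.5; 0 0 0.7 0 0 0 -0.5; 0 0 0.7 0 0 0 -0.5"

```text
time: 6.42
tool_pos: [603.0, 231.2, 130.8]
tool_rot: [0.698, 0.114, -0.115, -0.698]
ft_force: [-1.0, 0.2, -0.8]
finger_gap: 64.1
```

```bash
python3 st.py; python3 - <<'E'
from h import *
from scipy.spatial.transform import Rotation as R
c=avg("scene",2); s=arm.sense()
M=R.from_quat(s['tool_rot']).as_matrix(); T=s['tool_pos']
x0,y0,f=360,175,8
im=cv2.resize(255*(c[y0:y0+72,x0:x0+80].clip(0,255)/255)**.5,None,fx=f,fy=f,interpolation=cv2.INTER_CUBIC).clip(0,255).astype(np.uint8)
def dot(X,col):
    u=proj("scene",X)[0]; q=((u-[x0,y0]+.5)*f-.5).astype(int); cv2.circle(im,tuple(int(v) for v in q),3,col,-1)
g=s['finger_gap']/2
for sg,col in((1,(0,255,0)),(-1,(0,0,255))):
  for a in(-11,11):
    for y in(17,0,-54): dot(T+M@[sg*g,y,a],col)
dot(T,(255,255,0))
cv2.imwrite("pics/g7.png",im)
E
```

```text
6.42 [603.  231.2 130.8] jaw 0.326 down [-0.001 -0.001 -1.   ] gap 64.1 F [-1.   0.2 -0.8] T [0.05 0.06 0.02] q7 [ 0.05  0.55 -0.63  1.66  0.36  1.06 -0.37]
```

View pics/g7.png

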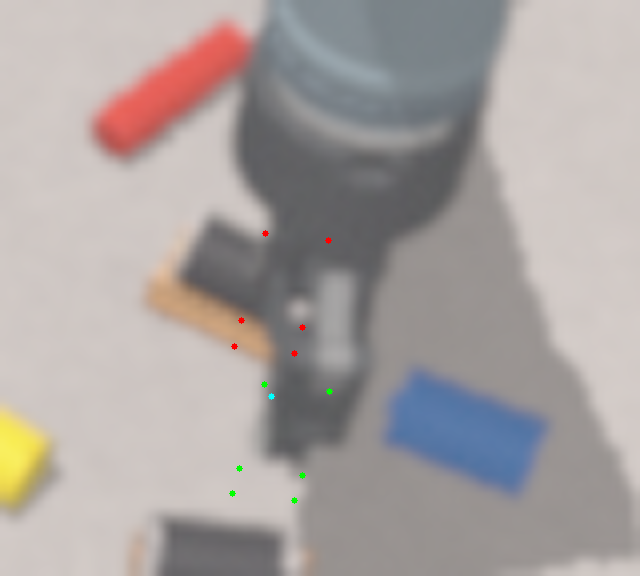

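```bash
python3 - <<'E'
from h import *
c=avg("scene",4); t=avg("top",2)
np.save("g8.npy",c)
g=lambda x:255*(x.clip(0,255)/255)**.45
crop(g(c),375,415,195,240,13,"g8.png",cv2.INTER_LANCZOS4); crop(g(t),150,330,80,220,4,"g8t.png")
E
```

```text
(no output)
```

View pics/g8.png

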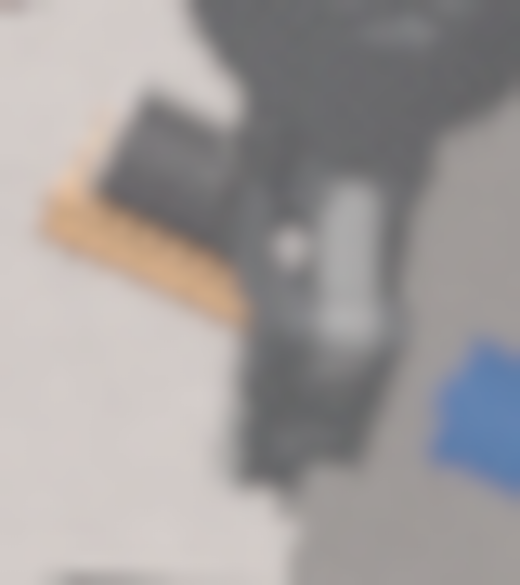

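View pics/g8t.png

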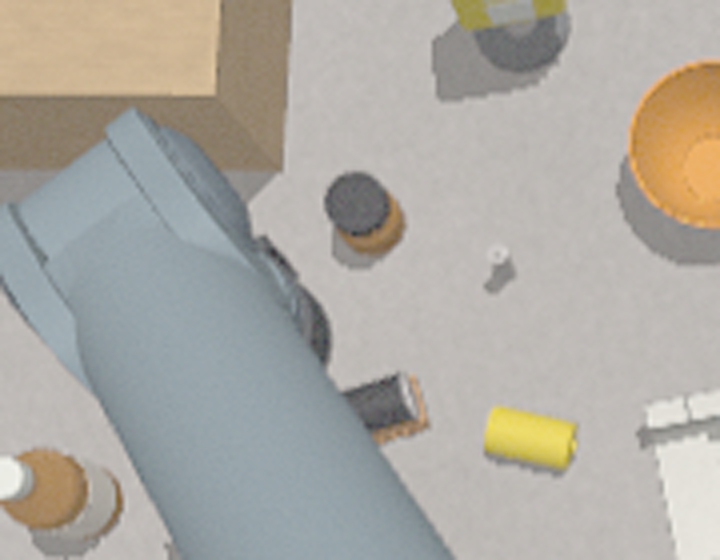

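```bash
python3 - <<'E'
from h import *
T=arm.sense()['tool_pos'];print(T)
j=np.array([np.cos(.326),np.sin(.326)]);a=np.array([-j[1],j[0]])
for z in(110,120,130,140,150,160,170):
    X=back("scene",[[397.0,231]],z)[0]; d=X[:2]-T[:2]; print(z-T[2].round(1),(d@j).round(1),(d@a).round(1))
E
```

```text
[602.96987897 231.45831402 130.41877998]
-20.400000000000006 8.3 12.8
-10.400000000000006 14.9 11.1
-0.4000000000000057 21.5 9.4
9.599999999999994 28.1 7.7
19.599999999999994 34.7 6.0
29.599999999999994 41.3 4.3
39.599999999999994 47.9 2.7
```

```bash
python3 - <<'E'
from h import *
T=np.array([257.4,-595.8,218.4]); jx=np.array([.397,-.918,0])
t=np.load("top0.npy");s=np.load("scene0.npy")
g=lambda x:255*(x.clip(0,255)/255)**.5
for n,im,(x0,x1,y0,y1) in(("top",t,(540,640,300,400)),("scene",s,(60,260,0,120))):
    f=6 if n=="top" else 4
    I=cv2.resize(g(im[y0:y1,x0:x1]),None,fx=f,fy=f,interpolation=cv2.INTER_CUBIC).clip(0,255).astype(np.uint8)
    for d,col in((0,(255,255,0)),(42.5,(0,255,0)),(-42.5,(0,0,255))):
        for dz in(-17,0,56):
            u=proj(n,T+jx*d+[0,0,dz])[0]; print(n,d,dz,u.round(1)); q=((u-[x0,y0]+.5)*f).astype(int); cv2.circle(I,tuple(int(v) for v in q),3,col,-1)
    cv2.imwrite(f"pics/s_{n}.png",I)
E
```

```text
top 0 -17 [600.3 333.9]
top 0 0 [605.5 335.5]
top 0 56 [624.4 341.2]
top 42.5 -17 [618.1 326.1]
top 42.5 0 [623.6 327.5]
top 42.5 56 [643.7 332.7]
top -42.5 -17 [582.5 341.8]
top -42.5 0 [587.4 343.5]
top -42.5 56 [605.  349.9]
scene 0 -17 [220.6  66.7]
scene 0 0 [219.7  62.7]
scene 0 56 [216.5  49. ]
scene 42.5 -17 [209.7  66.4]
scene 42.5 0 [208.6  62.4]
scene 42.5 56 [205.1  48.7]
scene -42.5 -17 [231.6  67. ]
scene -42.5 0 [230.8  63. ]
scene -42.5 56 [228.   49.3]
```

View pics/s_top.png

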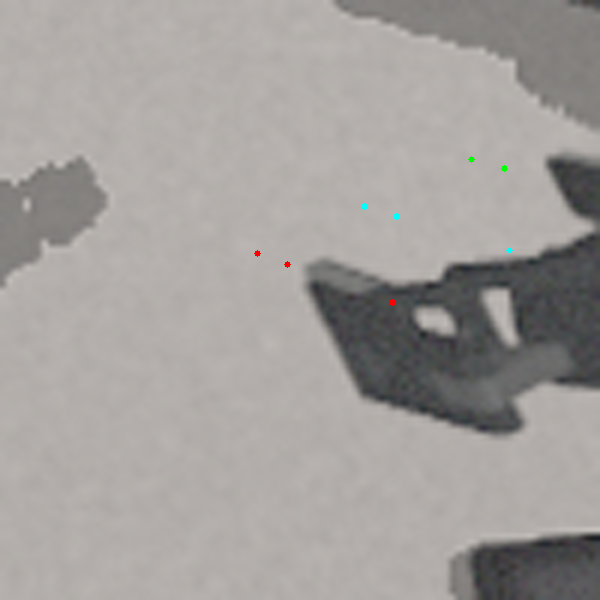

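View pics/s_scene.png

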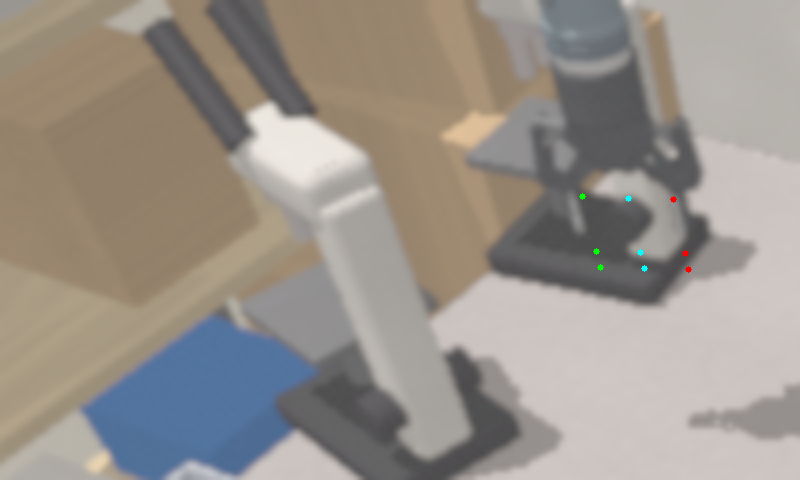

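```bash
python3 - <<'E'
from h import *
from fit import *
W=[{"top":(223,267,168,200),"scene":(366,410,230,262)},{"top":(235,279,216,248),"scene":(370,414,196,228)}]
init=[(606,232.5,-1.245),(473,192.8,-1.68)]
for w,(x,y,a) in zip(W,init):
  for cam in("both","top","scene"):
    for sgn in(1,-1):
        def f(p):
            r=0
            for n in(("top","scene") if cam=="both" else (cam,)):
                x0,x1,y0,y1=w[n]; lab=render(n,[p[0],p[1],p[2],p[3],p[3]],sgn,w[n],np.zeros(2))
                A=np.stack([(lab==k).reshape(y1-y0,S,x1-x0,S).mean((1,3)).ravel() for k in range(6)],1)
                b=ims[n][y0:y1,x0:x1].reshape(-1,3); r+=((A@np.linalg.lstsq(A,b,rcond=None)[0]-b)**2).mean()
            return r+5*(p[3]-4)**2*.1
        x0=np.array([x,y,a,4.]);st=np.array([5,5,.08,1.5])
        for k in range(3):
            sim=np.vstack([x0]+[x0+st*(np.arange(4)==j)*(-1)**k for j in range(4)])
            r=minimize(f,x0,method="Nelder-Mead",options=dict(maxiter=200,initial_simplex=sim,xatol=.02,fatol=.05)); x0=r.x;st=st*.7
        print(cam,sgn,round(r.fun,1),r.x.round(2))
E
```

```text
both 1 308.0 [610.56 228.59  -1.26   5.08]
both -1 250.2 [609.69 231.42  -1.27   4.93]
top 1 127.5 [609.4  228.27  -1.25   4.49]
top -1 95.7 [608.36 231.46  -1.25   4.64]
scene 1 118.0 [613.31 227.94  -1.25   5.85]
scene -1 94.2 [612.07 230.81  -1.27   5.77]
both 1 331.8 [473.82 194.14  -1.68   4.65]
both -1 340.9 [474.41 196.72  -1.68   4.75]
top 1 82.4 [473.06 194.2   -1.67   4.2 ]
top -1 92.7 [473.18 197.18  -1.67   4.24]
scene 1 168.4 [477.47 194.06  -1.7    5.54]
scene -1 163.2 [477.77 195.94  -1.66   5.81]
```

Emit:
apply_moves:
  motion: "0.047 -0.013 -0.3 0 0 0 -0.5; 0.047 -0.013 -0.6 0 0 0 -0.5; 0.047 -0.013 -0.74 0 0 0 -0.5; 0.047 -0.013 -0.74 0 0 0 -0.5; 0.047 -0.013 -0.74 0 0 0 -0.5"

```text
time: 7.45
tool_pos: [611.8, 230.8, 22.1]
tool_rot: [-0.697, -0.116, 0.114, 0.698]
ft_force: [0.4, 0.7, 0.0]
finger_gap: 64.4
```

```bash
python3 st.py; python3 - <<'E'
from h import *
g=lambda x:255*(x.clip(0,255)/255)**.45
crop(g(avg("scene",2)),370,414,215,257,14,"g9.png")
E
```

```text
7.45 [611.8 230.8  22.1] jaw 0.326 down [ 0.003  0.002 -1.   ] gap 64.4 F [0.4 0.7 0. ] T [ 0.01 -0.02 -0.  ] q7 [ 0.    0.69 -0.57  1.69  0.45  0.89 -0.42]
```

View pics/g9.png

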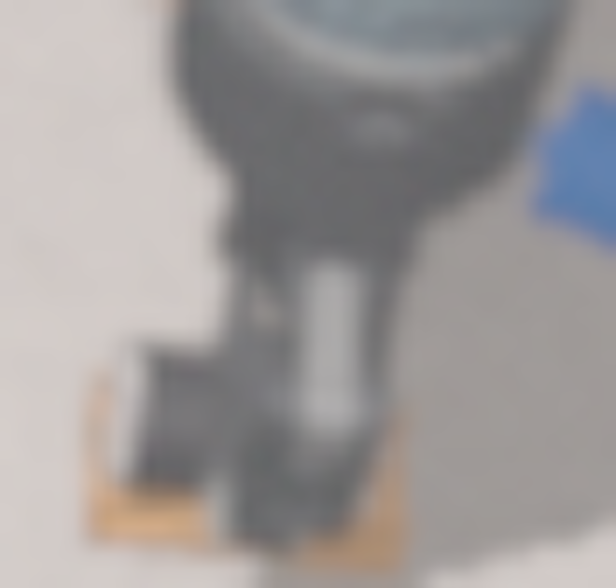

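```bash
python3 - <<'E'
from h import *
j=np.array([np.cos(.326),np.sin(.326)]);a=np.array([-j[1],j[0]])
for z in(20,30,40,50,60):
    X=back("scene",[[390.7,253.3]],z)[0]; d=X[:2]-[611.8,230.8]; e=X[:2]-[610.5,231]; print(z,(d@j).round(1),(d@a).round(1),(e@a).round(1))
E
```

```text
20 24.3 12.3 11.7
30 30.1 10.8 10.2
40 35.9 9.3 8.7
50 41.6 7.8 7.2
60 47.4 6.3 5.7
```

Emit:
apply_moves:
  motion: "0.005 -0.04 -0.06 0 0 0 -0.5; 0.005 -0.04 -0.12 0 0 0 -0.5; 0.005 -0.04 -0.12 0 0 0 -0.5"

```text
time: 7.92
tool_pos: [610.2, 222.6, 0.8]
tool_rot: [0.698, 0.114, -0.116, -0.697]
ft_force: [0.1, 1.1, 0.3]
finger_gap: 63.9
```

Emit:
apply_moves:
  motion: "0 0 0 0 0 0 0.4; 0 0 0 0 0 0 0.4; 0 0 0 0 0 0 0.4; 0 0 0 0 0 0 0.4"

```text
time: 8.43
tool_pos: [613.7, 224.9, 3.3]
tool_rot: [-0.697, -0.117, 0.113, 0.698]
ft_force: [4.7, 1.8, -2.3]
finger_gap: 32.6
```

```bash
python3 st.py; python3 - <<'E'
from h import *
g=lambda x:255*(x.clip(0,255)/255)**.45
crop(g(avg("scene",2)),370,414,215,257,14,"g10.png")
E
```

```text
8.43 [613.7 224.9   3.3] jaw 0.326 down [ 0.005  0.003 -1.   ] gap 32.6 F [ 4.7  1.8 -2.3] T [ 0.44 -1.11 -0.03] q7 [ 0.    0.71 -0.55  1.7   0.47  0.86 -0.42]
```

View pics/g10.png

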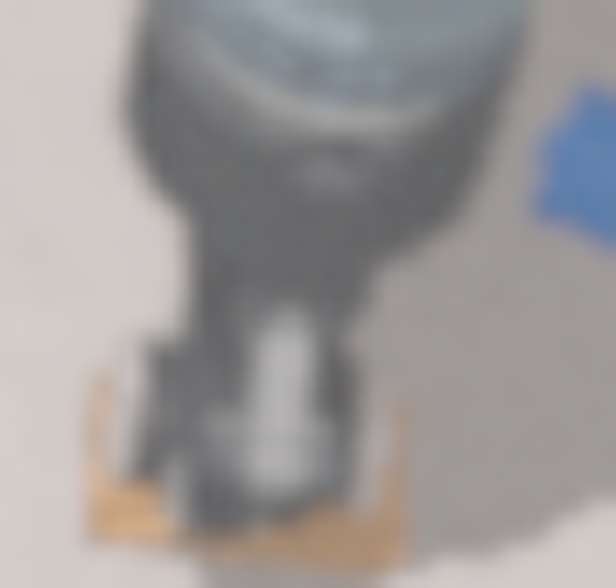

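Emit:
apply_moves:
  motion: "0 0 0.2 0 0 0 0.4; 0 0 0.5 0 0 0 0.4; 0 0 0.8 0 0 0 0.4; 0 0 0.8 0 0 0 0.4"

```text
time: 9.02
tool_pos: [612.9, 225.2, 126.7]
tool_rot: [-0.697, -0.117, 0.113, 0.698]
ft_force: [-0.4, 0.2, -1.8]
finger_gap: 32.1
```

Emit:
apply_moves:
  motion: "-0.03 -0.2 0 0 0 -0.05 0.4; -0.06 -0.45 0 0 0 -0.1 0.4; -0.09 -0.7 0 0 0 -0.15 0.4; -0.09 -0.7 0 0 0 -0.178 0.4"

```text
time: 9.52
tool_pos: [595.1, 111.5, 119.2]
tool_rot: [0.704, -0.088, 0.084, -0.699]
ft_force: [0.4, 0.8, -1.0]
finger_gap: 32.0
```

Emit:
apply_moves:
  motion: "-0.03 -0.2 0 0 0 -0.05 0.4; -0.06 -0.45 0 0 0 -0.1 0.4; -0.09 -0.7 0 0 0 -0.15 0.4; -0.09 -0.7 0 0 0 -0.178 0.4"

```text
time: 10.02
tool_pos: [580.8, 7.2, 119.5]
tool_rot: [0.653, -0.278, 0.275, -0.648]
ft_force: [0.3, 0.9, -2.2]
finger_gap: 32.0
```

Emit:
apply_moves:
  motion: "-0.03 -0.2 0 0 0 -0.05 0.4; -0.06 -0.45 0 0 0 -0.1 0.4; -0.08 -0.68 0 0 0 -0.15 0.4; -0.08 -0.68 0 0 0 -0.177 0.4; -0.08 -0.68 0 0 0 -0.177 0.4"

```text
time: 10.65
tool_pos: [569.7, -88.5, 120.2]
tool_rot: [0.553, -0.443, 0.44, -0.551]
ft_force: [0.3, 0.7, -1.4]
finger_gap: 32.2
```

```bash
python3 st.py; python3 - <<'E'
from h import *
g=lambda x:255*(x.clip(0,255)/255)**.5
s=avg("scene",2);t=avg("top",2); np.save("s11.npy",s);np.save("t11.npy",t)
crop(g(s),240,340,140,215,8,"g11.png");crop(g(t),300,400,150,225,8,"g11t.png")
E
```

```text
10.65 [569.7 -88.5 120.2] jaw -1.348 down [-0.005  0.001 -1.   ] gap 32.2 F [ 0.3  0.7 -1.4] T [ 0.04 -0.04  0.04] q7 [ 0.29  0.37 -0.25  1.85  0.11  0.94 -1.35]
```

View pics/g11.png

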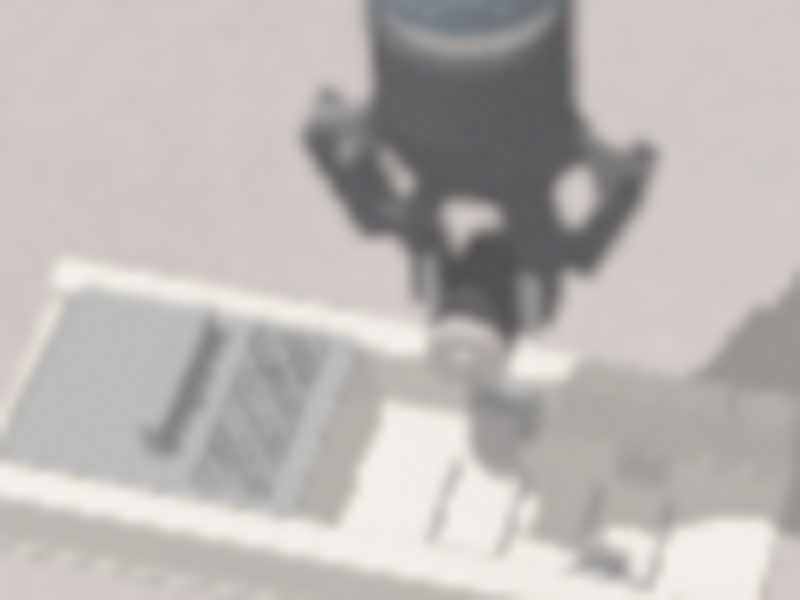

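View pics/g11t.png

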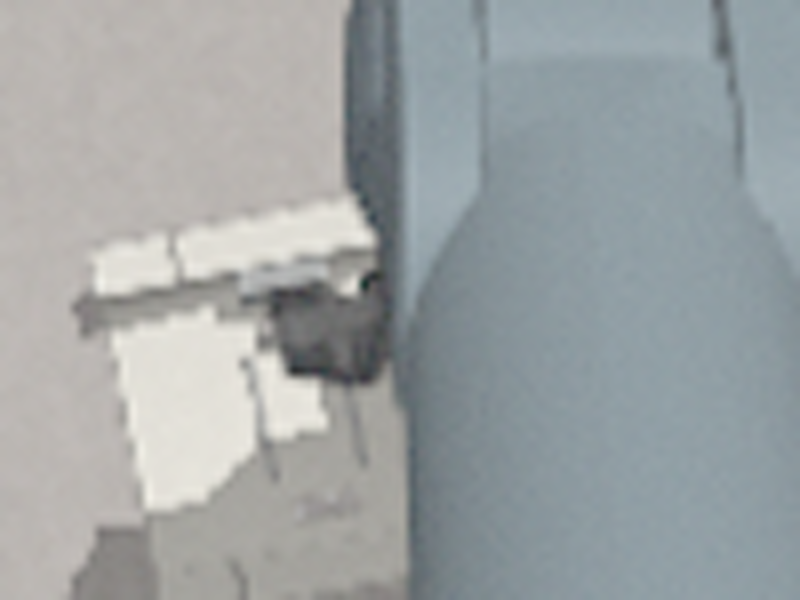

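```bash
python3 - <<'E'
from h import *
for z in(120,130,140,150,160):
    print(z,back("scene",[[298.3,183.7]],z)[0].round(1))
print(proj("scene",[603.7,-80.8,144]),proj("top",[576.9,-86.9,144]))
E
```

```text
120 [582.6 -90.5 120. ]
130 [589.8 -86.2 130. ]
140 [596.9 -82.  140. ]
150 [604.  -77.8 150. ]
160 [611.1 -73.5 160. ]
[[297.55240212 184.53736268]] [[361.07410411 187.82555235]]
```

Emit:
apply_moves:
  motion: "0.034 -0.04 -0.2 0 0 0 0.4; 0.034 -0.04 -0.4 0 0 0 0.4; 0.034 -0.04 -0.4 0 0 0 0.4; 0.034 -0.04 -0.4 0 0 0 0.4"

```text
time: 11.35
tool_pos: [578.0, -93.8, 63.1]
tool_rot: [-0.552, 0.441, -0.441, 0.553]
ft_force: [0.6, 0.6, -1.0]
finger_gap: 32.0
```

```bash
cat >> unit.py <<'E'
E
cat > snap.py <<'E'
import sys
from h import *
from scipy.spatial.transform import Rotation as R
U=np.array([568.4,-63.0,.212])
def uw(X): 
    X=np.atleast_2d(X).astype(float);a=U[2];return np.c_[U[0]+X[:,0]*np.cos(a)-X[:,1]*np.sin(a),U[1]+X[:,0]*np.sin(a)+X[:,1]*np.cos(a),X[:,2]]
def wu(X): 
    d=np.array(X[:2])-U[:2];a=U[2];return np.array([d[0]*np.cos(a)+d[1]*np.sin(a),-d[0]*np.sin(a)+d[1]*np.cos(a),X[2]])
s=arm.sense(); M=R.from_quat(s['tool_rot']).as_matrix(); T=s['tool_pos']; C=T+7.4*M[:,2]+[0,0,24]
print(round(s['time'],2),"tcp",T.round(1),"jaw",np.arctan2(M[1,0],M[0,0]).round(3),"F",s['ft_force'].round(1),"Tq",s['wrist_torque'].round(2),"gap",round(s['finger_gap'],1),"| cell(unit)",wu(C).round(1),"tcp(unit)",wu(T).round(1),"down",M[:,1].round(3))
if len(sys.argv)>1:
    x0,x1,y0,y1,f=map(int,sys.argv[3:8])
    im=avg(sys.argv[2],2); im=255*(im.clip(0,255)/255)**.6
    crop(im,x0,x1,y0,y1,f,sys.argv[1])
E
python3 snap.py g12.png scene 265 340 150 215 9
```

```text
11.35 tcp [578.  -93.8  63.1] jaw -1.347 F [ 0.6  0.6 -1. ] Tq [-0.   -0.07  0.04] gap 32.0 | cell(unit) [ 10.3 -32.1  87.1] tcp(unit) [  2.9 -32.1  63.1] down [ 0.001  0.    -1.   ]
```

View pics/g12.png

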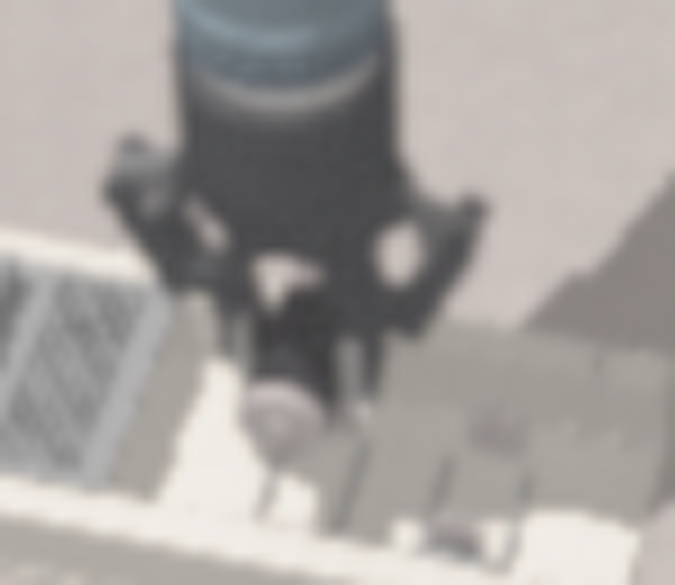

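```bash
python3 - <<'E'
from snap import *
for z in(80,87,92): print(proj("scene",uw([37.8,-32.1,z]))[0].round(1))
for z in(80,87,94,100): print(z,wu(back("scene",[[296.3,195.7]],z)[0]).round(1))
E
```

```text
11.45 tcp [578.8 -94.1  63.9] jaw -1.348 F [ 0.1 -0.3 -2.3] Tq [-0.   -0.03 -0.01] gap 32.0 | cell(unit) [ 11.1 -32.5  88. ] tcp(unit) [  3.7 -32.6  63.9] down [ 0.003 -0.    -1.   ]
[295.6 198.5]
[295.5 197.1]
[295.4 196.2]
80 [ 26.5 -33.1  80. ]
87 [ 31.6 -31.3  87. ]
94 [ 36.8 -29.5  94. ]
100 [ 41.2 -27.9 100. ]
```

Emit:
apply_moves:
  motion: "0 0 -0.15 0 0 0 0.4; 0 0 -0.28 0 0 0 0.4; 0 0 -0.28 0 0 0 0.4; 0 0 -0.28 0 0 0 0.4"

```text
time: 11.95
tool_pos: [577.7, -94.3, 20.7]
tool_rot: [-0.552, 0.441, -0.442, 0.553]
ft_force: [0.5, -0.2, -1.7]
finger_gap: 32.1
```

```bash
python3 snap.py g13.png scene 275 335 165 215 12
```

```text
11.95 tcp [577.7 -94.3  20.7] jaw -1.348 F [ 0.5 -0.2 -1.7] Tq [-0.02  0.02  0.03] gap 32.1 | cell(unit) [  9.9 -32.5  44.7] tcp(unit) [  2.5 -32.6  20.7] down [ 0. -0. -1.]
```

View pics/g13.png

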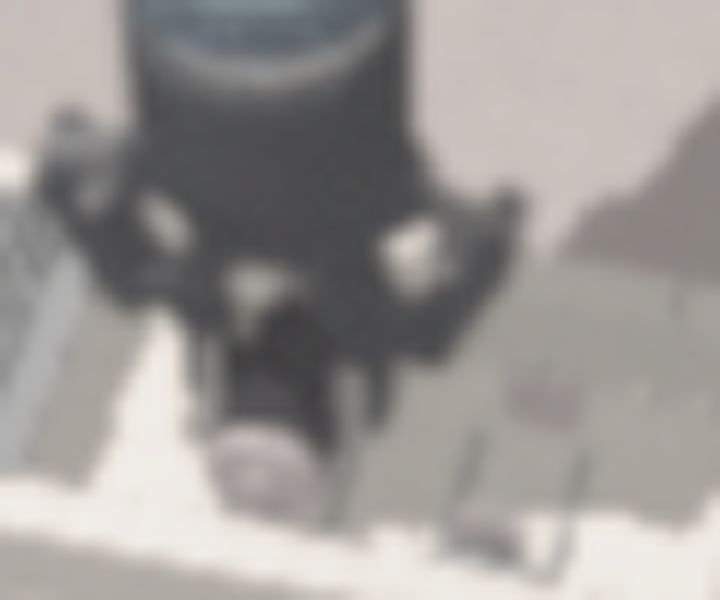

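```bash
python3 - <<'E' | tail -4
from snap import *
for z in(40,45,50,55): print(z,wu(back("scene",[[297.2,204.6]],z)[0]).round(1))
E
```

```text
40 [ 32.1 -30.2  40. ]
45 [ 35.6 -29.   45. ]
50 [ 39.1 -27.8  50. ]
55 [ 42.6 -26.6  55. ]
```

Emit:
apply_moves:
  motion: "-0.024 -0.016 0.007 0 0 0 0.4; -0.024 -0.016 0.007 0 0 0 0.4; -0.024 -0.016 0.007 0 0 0 0.4"

```text
time: 12.42
tool_pos: [575.1, -96.5, 22.1]
tool_rot: [-0.552, 0.441, -0.442, 0.553]
ft_force: [2.1, 1.4, -0.6]
finger_gap: 32.3
```

```bash
python3 snap.py
```

```text
12.43 tcp [575.1 -96.5  22.1] jaw -1.348 F [ 2.1  1.4 -0.6] Tq [ 0.2  -0.46 -0.02] gap 32.3 | cell(unit) [  6.9 -34.1  46.1] tcp(unit) [ -0.5 -34.2  22.1] down [ 0.003  0.    -1.   ]
```

Emit:
apply_moves:
  motion: "-0.02 -0.004 0 0 0 0 0.4; -0.02 -0.004 0 0 0 0 0.4; -0.02 -0.004 0 0 0 0 0.4"

```text
time: 12.8
tool_pos: [572.1, -97.2, 22.1]
tool_rot: [-0.552, 0.441, -0.442, 0.553]
ft_force: [3.8, 1.0, 1.1]
finger_gap: 32.2
```

```bash
python3 snap.py
```

```text
12.8 tcp [572.1 -97.2  22.1] jaw -1.348 F [3.8 1.  1.1] Tq [ 0.25 -0.87 -0.07] gap 32.2 | cell(unit) [  3.9 -34.1  46.1] tcp(unit) [ -3.5 -34.2  22.1] down [ 0.003  0.    -1.   ]
```

Emit:
apply_moves:
  motion: "-0.018 -0.004 0 0 0 0 0.4; -0.018 -0.004 0 0 0 0 0.4; -0.018 -0.004 0 0 0 0 0.4; -0.018 -0.004 0 0 0 0 0.4"

```text
time: 13.3
tool_pos: [570.2, -97.6, 22.2]
tool_rot: [-0.551, 0.44, -0.442, 0.554]
ft_force: [5.6, 1.7, 0.3]
finger_gap: 32.0
```

```bash
python3 snap.py g14.png scene 275 335 165 215 12; python3 snap.py
```

```text
13.3 tcp [570.2 -97.6  22.2] jaw -1.348 F [5.6 1.7 0.3] Tq [ 0.27 -1.16  0.01] gap 32.0 | cell(unit) [  1.9 -34.1  46.2] tcp(unit) [ -5.5 -34.2  22.2] down [ 0.004  0.    -1.   ]
13.4 tcp [570.3 -97.6  22.2] jaw -1.348 F [5.7 0.6 0.2] Tq [ 0.34 -1.25 -0.03] gap 32.1 | cell(unit) [  1.9 -34.1  46.2] tcp(unit) [ -5.5 -34.2  22.2] down [ 0.004  0.    -1.   ]
```

View pics/g14.png

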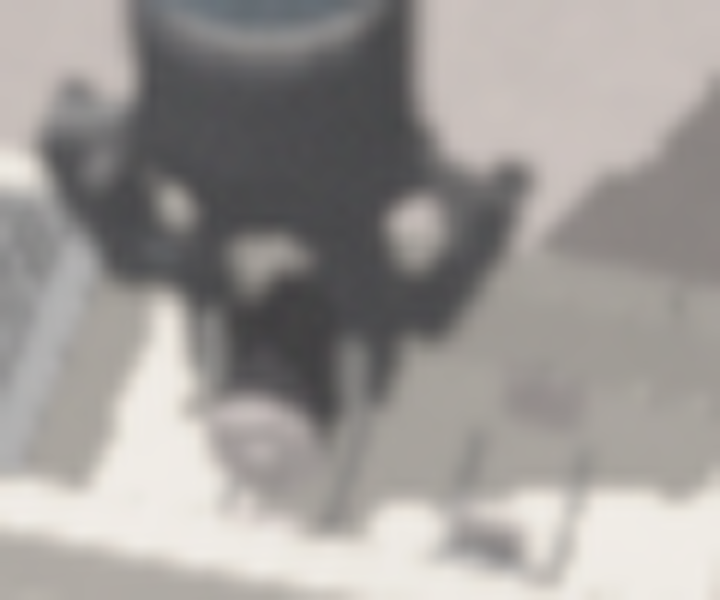

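```bash
python3 - <<'E' | tail -8
from snap import *
for z in(42,46,50): print(z,wu(back("scene",[[296.9,202.4]],z)[0]).round(1))
for y in (-49,-45,-19,-15): print(y,((proj("scene",uw([[20,y,12]]))[0]-[275,165]+.5)*12).round(0))
E
```

```text
13.4 tcp [570.3 -97.6  22.2] jaw -1.348 F [5.7 0.6 0.2] Tq [ 0.34 -1.25 -0.03] gap 32.1 | cell(unit) [  1.9 -34.1  46.2] tcp(unit) [ -5.5 -34.2  22.2] down [ 0.004  0.    -1.   ]
42 [ 25.1 -33.2  42. ]
46 [ 27.9 -32.2  46. ]
50 [ 30.7 -31.2  50. ]
-49 [224. 494.]
-45 [238. 496.]
-19 [327. 514.]
-15 [341. 517.]
```

Emit:
apply_moves:
  motion: "-0.005 -0.001 0 0 0 0 0.4; -0.005 -0.001 -0.03 0 0 0 0.4; -0.005 -0.001 -0.08 0 0 0 0.4; -0.005 -0.001 -0.08 0 0 0 0.4"

```text
time: 13.9
tool_pos: [569.4, -97.8, 9.7]
tool_rot: [-0.551, 0.44, -0.442, 0.554]
ft_force: [6.3, 1.1, -3.5]
finger_gap: 32.2
```

```bash
python3 snap.py
```

```text
13.9 tcp [569.4 -97.8   9.7] jaw -1.348 F [ 6.3  1.1 -3.5] Tq [ 0.27 -1.37 -0.06] gap 32.2 | cell(unit) [  1.1 -34.1  33.7] tcp(unit) [ -6.3 -34.2   9.7] down [ 0.004  0.    -1.   ]
```

Emit:
apply_moves:
  motion: "0 0 -0.03 0 0 0 0.4; 0 0 -0.03 0 0 0 0.4"

```text
time: 14.15
tool_pos: [569.7, -97.8, 5.5]
tool_rot: [-0.551, 0.44, -0.443, 0.554]
ft_force: [5.5, 1.1, -1.1]
finger_gap: 32.2
```

Emit:
apply_moves:
  motion: "0 0 -0.02 0 0 0 0.4; 0 0 -0.02 0 0 0 0.4"

```text
time: 14.4
tool_pos: [569.9, -97.8, 2.8]
tool_rot: [-0.551, 0.44, -0.443, 0.554]
ft_force: [5.4, 1.6, -0.4]
finger_gap: 32.7
```

Emit:
apply_moves:
  motion: "0 0 -0.013 0 0 0 0.4; 0 0 -0.013 0 0 0 0.4"

```text
time: 14.65
tool_pos: [570.0, -97.9, 0.9]
tool_rot: [-0.551, 0.44, -0.443, 0.554]
ft_force: [6.1, 1.7, -1.2]
finger_gap: 31.8
```

```bash
python3 snap.py g15.png scene 275 335 165 215 12
```

```text
14.65 tcp [570.  -97.9   0.9] jaw -1.348 F [ 6.1  1.7 -1.2] Tq [ 0.28 -1.24 -0.02] gap 31.8 | cell(unit) [  1.6 -34.3  25. ] tcp(unit) [ -5.8 -34.4   0.9] down [ 0.005  0.    -1.   ]
```

View pics/g15.png

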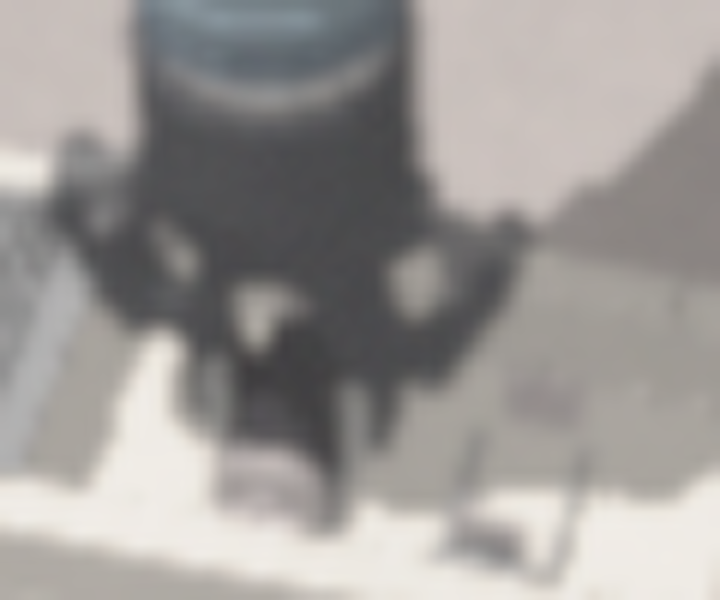

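Emit:
apply_moves:
  motion: "-0.001 0 -0.01 0 0 0 0.4; -0.001 0 -0.01 0 0 0 0.4"

```text
time: 15.0
tool_pos: [570.2, -97.9, 0.1]
tool_rot: [-0.551, 0.44, -0.443, 0.554]
ft_force: [5.3, 1.3, 3.4]
finger_gap: 32.3
```

Emit:
apply_moves:
  motion: "-0.001 0 -0.01 0 0 0 0.4; -0.001 0 -0.01 0 0 0 0.4"

```text
time: 15.25
tool_pos: [570.3, -97.9, -0.1]
tool_rot: [-0.551, 0.44, -0.443, 0.554]
ft_force: [2.2, 2.6, 10.8]
finger_gap: 32.2
```

Emit:
apply_moves:
  motion: "-0.001 0 -0.01 0 0 0 0.4; -0.001 0 -0.01 0 0 0 0.4"

```text
time: 15.5
tool_pos: [570.4, -97.9, -0.3]
tool_rot: [-0.551, 0.44, -0.443, 0.554]
ft_force: [0.2, 1.4, 18.2]
finger_gap: 32.0
```

Emit:
apply_moves:
  motion: "0 0 0.015 0 0 0 0.4; 0 0 0.015 0 0 0 0.1; 0 0 0.015 0 0 0 -0.1; 0 0 0.015 0 0 0 -0.2; 0 0 0.015 0 0 0 -0.2"

```text
time: 16.12
tool_pos: [565.7, -98.3, -3.1]
tool_rot: [0.553, -0.442, 0.441, -0.552]
ft_force: [-0.0, -0.1, -0.7]
finger_gap: 51.3
```

```bash
python3 snap.py g16.png scene 275 335 165 215 12
```

```text
16.12 tcp [565.7 -98.3  -3.1] jaw -1.349 F [-0.  -0.1 -0.7] Tq [ 0.01  0.01 -0.06] gap 51.3 | cell(unit) [ -2.7 -33.9  20.9] tcp(unit) [-10.1 -33.9  -3.1] down [-0.002  0.    -1.   ]
```

View pics/g16.png

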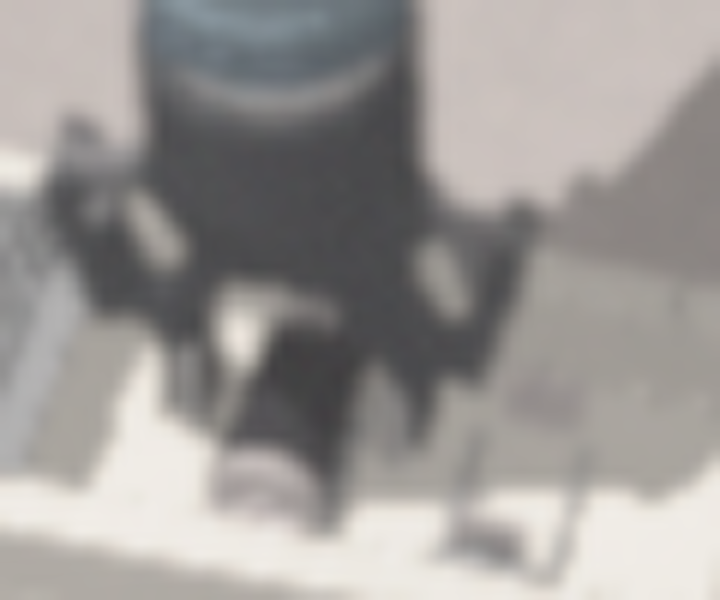

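Emit:
apply_moves:
  motion: "0 0 0.2 0 0 0 -0.2; 0 0 0.5 0 0 0 -0.2; 0 0 0.9 0 0 0 -0.4; 0 0 0.9 0 0 0 -0.5"

```text
time: 16.73
tool_pos: [571.9, -98.6, 138.9]
tool_rot: [-0.55, 0.438, -0.445, 0.555]
ft_force: [0.7, 0.2, -1.0]
finger_gap: 64.2
```

Emit:
apply_moves:
  motion: "-0.07 0.25 0 0 0 0.05 -0.5; -0.15 0.5 0 0 0 0.1 -0.5; -0.24 0.75 0 0 0 0.15 -0.5; -0.31 0.95 0 0 0 0.197 -0.5; -0.31 0.95 0 0 0 0.197 -0.5"

```text
time: 17.35
tool_pos: [518.5, 47.9, 131.7]
tool_rot: [-0.661, 0.251, -0.249, 0.661]
ft_force: [0.0, 0.5, -0.6]
finger_gap: 64.2
```

Emit:
apply_moves:
  motion: "-0.07 0.25 0 0 0 0.05 -0.5; -0.15 0.5 0 0 0 0.1 -0.5; -0.24 0.75 0 0 0 0.15 -0.5; -0.3 0.95 0 0 0 0.197 -0.5; -0.3 0.95 0 0 0 0.197 -0.5"

```text
time: 17.98
tool_pos: [474.6, 188.7, 132.3]
tool_rot: [-0.706, 0.039, -0.038, 0.706]
ft_force: [0.6, 0.4, 0.6]
finger_gap: 64.1
```

```bash
python3 snap.py g17.png scene 225 345 160 230 6; python3 snap.py g17t.png top 300 400 150 240 6; python3 st.py
```

```text
17.98 tcp [474.6 188.7 132.3] jaw -0.108 F [0.6 0.4 0.6] Tq [-0.04 -0.04 -0.01] gap 64.1 | cell(unit) [-36.4 272.9 156.3] tcp(unit) [-38.8 265.8 132.3] down [-0.001  0.001 -1.   ]
18.07 tcp [475.8 185.2 132.1] jaw -0.114 F [ 1.  -0.2  0.4] Tq [-0.05 -0.02 -0.02] gap 64.0 | cell(unit) [-35.9 269.1 156.1] tcp(unit) [-38.3 262.1 132.1] down [-0.001 -0.001 -1.   ]
18.18 [476.1 184.4 132.2] jaw -0.115 down [-0.    -0.001 -1.   ] gap 64.1 F [ 0.6 -0.1  0.3] T [-0.05 -0.06 -0.04] q7 [ 0.09  0.28 -0.61  1.98  0.2   0.93 -0.73]
```

View pics/g17.png

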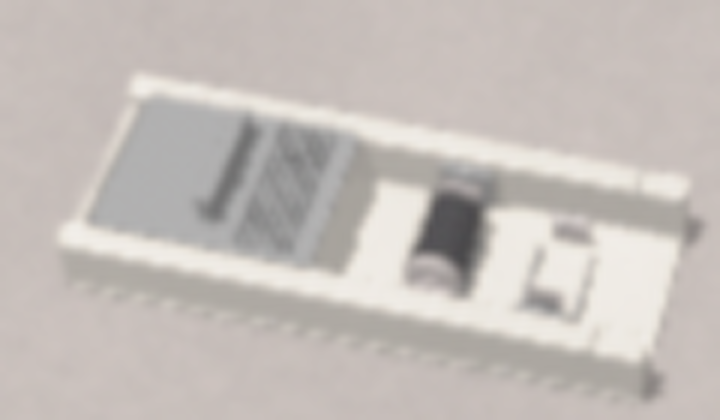

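View pics/g17t.png

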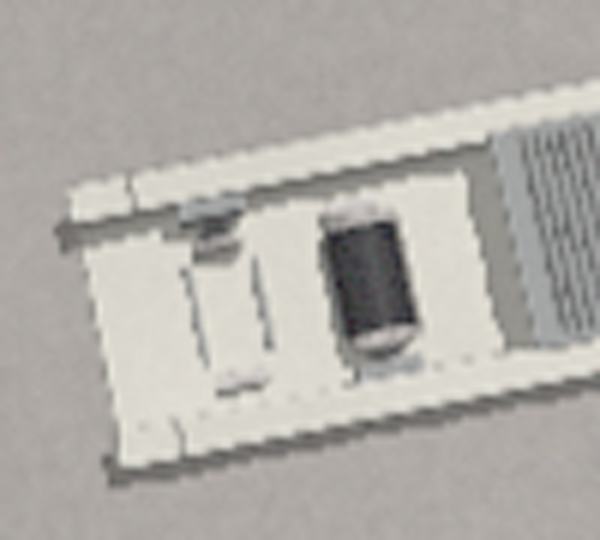

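Emit:
apply_moves:
  motion: "-0.013 0.018 -0.3 0 0 0 -0.5; -0.013 0.018 -0.6 0 0 0 -0.5; -0.013 0.018 -0.72 0 0 0 -0.5; -0.013 0.018 -0.72 0 0 0 -0.5; -0.013 0.018 -0.72 0 0 0 -0.5"

```text
time: 18.8
tool_pos: [475.0, 190.0, 26.1]
tool_rot: [-0.706, 0.038, -0.04, 0.706]
ft_force: [0.1, 0.1, -0.9]
finger_gap: 63.9
```

```bash
python3 snap.py g18.png scene 366 416 180 225 14; python3 st.py
```

```text
18.8 tcp [475.  190.   26.1] jaw -0.111 F [ 0.1  0.1 -0.9] Tq [ 0.07 -0.    0.02] gap 63.9 | cell(unit) [-35.7 274.   50.1] tcp(unit) [-38.1 267.   26.1] down [ 0.003  0.001 -1.   ]
18.9 [475.1 190.2  26.4] jaw -0.111 down [ 0.004  0.001 -1.   ] gap 64.1 F [-0.2  0.1  0.7] T [-0.02  0.01 -0.07] q7 [ 0.01  0.45 -0.54  2.04  0.35  0.73 -0.86]
```

View pics/g18.png

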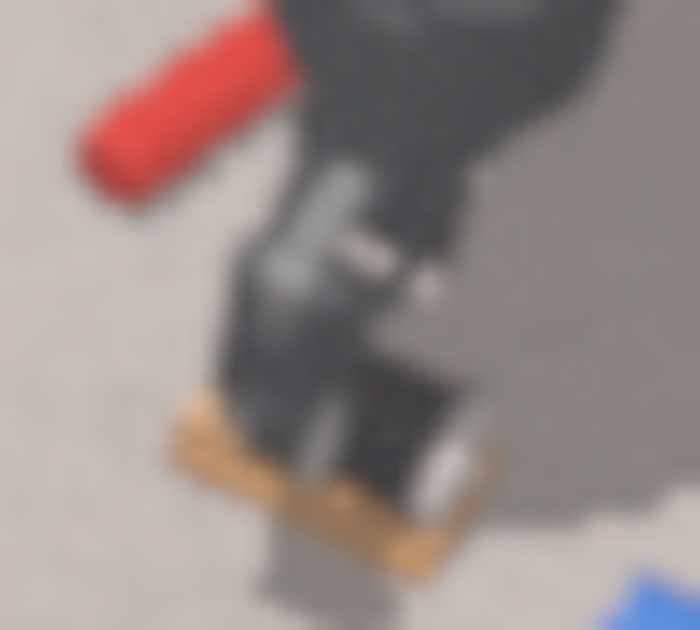

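```bash
python3 - <<'E' | tail -5
from snap import *
j=np.array([np.cos(-.111),np.sin(-.111)]);a=np.array([-j[1],j[0]])
for z in(20,30,40,50,60):
    X=back("scene",[[386,212.1]],z)[0]; d=X[:2]-[475.1,190.2]; e=X[:2]-[474.5,194.5]; print(z,(d@j).round(1),(d@a).round(1),(e@a).round(1))
E
```

```text
20 16.6 -3.4 -7.6
30 23.8 -1.5 -5.7
40 30.9 0.4 -3.8
50 38.1 2.3 -1.9
60 45.3 4.2 -0.0
```

Emit:
apply_moves:
  motion: "0 0 -0.08 0 0 0 -0.5; 0 0 -0.16 0 0 0 -0.5; 0 0 -0.16 0 0 0 -0.5; 0 0 -0.16 0 0 0 -0.5"

```text
time: 19.4
tool_pos: [473.1, 189.6, 0.3]
tool_rot: [0.706, -0.039, 0.039, -0.706]
ft_force: [0.7, -0.7, -0.5]
finger_gap: 63.9
```

Emit:
apply_moves:
  motion: "0 0 0 0 0 0 0.1; 0 0 0 0 0 0 0.4; 0 0 0 0 0 0 0.4; 0 0 0 0 0 0 0.4; 0 0 0 0 0 0 0.4"

```text
time: 20.02
tool_pos: [476.7, 189.5, 1.9]
tool_rot: [-0.706, 0.037, -0.041, 0.706]
ft_force: [5.1, -1.2, 1.6]
finger_gap: 32.6
```

```bash
python3 snap.py g19.png scene 366 416 180 225 14; python3 st.py
```

```text
20.02 tcp [476.7 189.5   1.9] jaw -0.111 F [ 5.1 -1.2  1.6] Tq [-0.33 -1.2  -0.01] gap 32.6 | cell(unit) [-34.1 273.2  25.9] tcp(unit) [-36.5 266.1   1.9] down [ 0.006  0.001 -1.   ]
20.12 [476.7 189.5   1.8] jaw -0.112 down [ 0.006  0.001 -1.   ] gap 32.3 F [ 5.4 -1.2  1.6] T [-0.37 -1.19  0.06] q7 [-0.01  0.5  -0.52  2.05  0.38  0.69 -0.89]
```

View pics/g19.png

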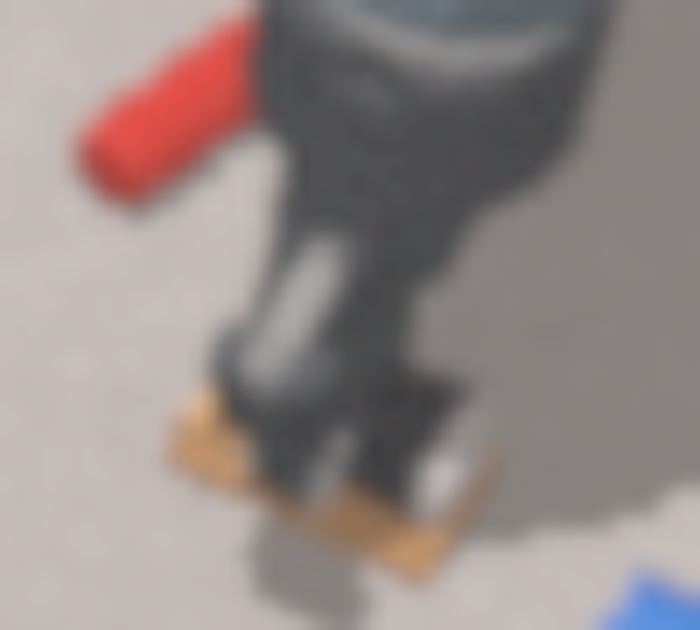

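Emit:
apply_moves:
  motion: "0 0 0.2 0 0 0 0.4; 0 0 0.5 0 0 0 0.4; 0 0 0.8 0 0 0 0.4; 0 0 0.8 0 0 0 0.4"

```text
time: 20.62
tool_pos: [474.8, 191.3, 123.7]
tool_rot: [-0.705, 0.037, -0.041, 0.707]
ft_force: [1.1, -0.2, -1.9]
finger_gap: 32.2
```

Emit:
apply_moves:
  motion: "0.06 -0.2 0 0 0 -0.05 0.4; 0.12 -0.4 0 0 0 -0.1 0.4; 0.18 -0.6 0 0 0 -0.15 0.4; 0.249 -0.752 0 0 0 -0.198 0.4; 0.249 -0.752 0 0 0 -0.198 0.4"

```text
time: 21.25
tool_pos: [509.0, 74.0, 118.4]
tool_rot: [0.661, -0.256, 0.253, -0.659]
ft_force: [0.6, 0.2, -1.4]
finger_gap: 32.0
```

Emit:
apply_moves:
  motion: "0.06 -0.2 0 0 0 -0.05 0.4; 0.12 -0.4 0 0 0 -0.1 0.4; 0.18 -0.6 0 0 0 -0.15 0.4; 0.249 -0.752 0 0 0 -0.199 0.4; 0.249 -0.752 0 0 0 -0.199 0.4; 0.249 -0.752 0 0 0 -0.199 0.4"

```text
time: 22.0
tool_pos: [546.6, -33.4, 119.5]
tool_rot: [0.552, -0.444, 0.441, -0.551]
ft_force: [0.5, 1.0, -2.3]
finger_gap: 31.7
```

```bash
python3 snap.py g20.png scene 265 345 140 215 8; python3 snap.py
```

```text
22.0 tcp [546.6 -33.4 119.5] jaw -1.353 F [ 0.5  1.  -2.3] Tq [0.   0.05 0.02] gap 31.7 | cell(unit) [ -7.7  33.5 143.5] tcp(unit) [-15.1  33.5 119.5] down [-0.003  0.002 -1.   ]
22.1 tcp [547.  -33.4 120. ] jaw -1.353 F [-0.6  0.  -1. ] Tq [ 0.01 -0.06  0.04] gap 32.3 | cell(unit) [ -7.3  33.5 144. ] tcp(unit) [-14.7  33.4 120. ] down [-0.002  0.001 -1.   ]
```

View pics/g20.png

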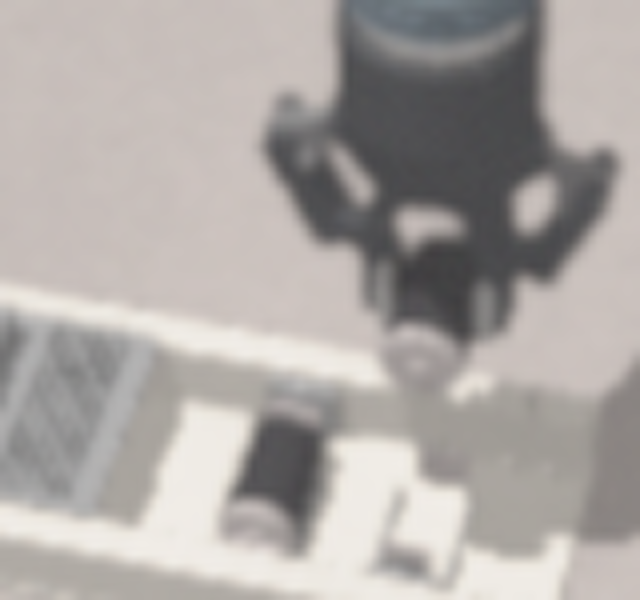

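```bash
python3 - <<'E'
from h import *
a=np.load("s11.npy"); b=avg("scene",4); np.save("s20.npy",b)
A=a[176:193,288:308]; B=b[176:193,308:328]
f=20
cv2.imwrite("pics/faces.png",np.hstack([cv2.resize(x,None,fx=f,fy=f,interpolation=cv2.INTER_CUBIC).clip(0,255).astype(np.uint8) for x in(A,B)]))
E
```

```text
(no output)
```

View pics/faces.png

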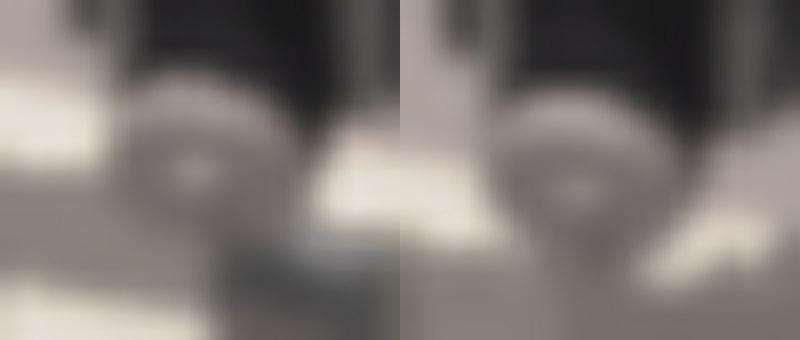

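Emit:
apply_moves:
  motion: "0 0 0 0 0 0.12 0.4; 0 0 0 0 0 0.24 0.4; 0 0 0 0 0 0.36 0.4; 0 0 0 0 0 0.48 0.4; 0 0 0 0 0 0.5 0.4; 0 0 0 0 0 0.5 0.4; 0 0 0 0 0 0.5 0.4; 0 0 0 0 0 0.5 0.4; 0 0 0 0 0 0.5 0.4"

```text
time: 23.42
tool_pos: [548.0, -35.9, 120.7]
tool_rot: [-0.703, -0.076, 0.076, 0.703]
ft_force: [0.6, 0.1, -2.6]
finger_gap: 32.1
```

```bash
python3 st.py; python3 - <<'E'
from h import *
s=avg("scene",3);t=avg("top",3);np.save("s21.npy",s);np.save("t21.npy",t)
g=lambda x:255*(x.clip(0,255)/255)**.6
crop(g(s),290,345,155,200,13,"g21.png");crop(g(t),290,390,150,225,8,"g21t.png")
E
```

```text
23.43 [548.  -35.9 120.7] jaw 0.217 down [ 0.  0. -1.] gap 32.1 F [ 0.6  0.1 -2.6] T [-0.02  0.02  0.04] q7 [ 0.47  0.36 -0.56  1.9   0.24  0.94  0.01]
```

View pics/g21.png

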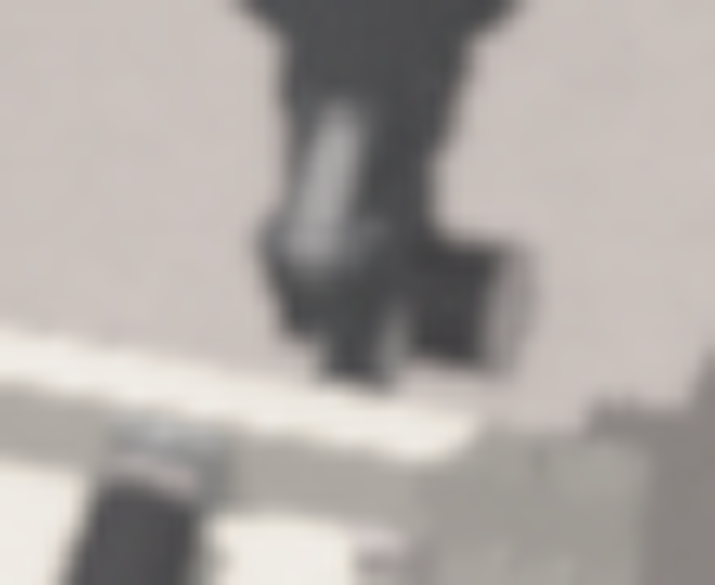

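View pics/g21t.png

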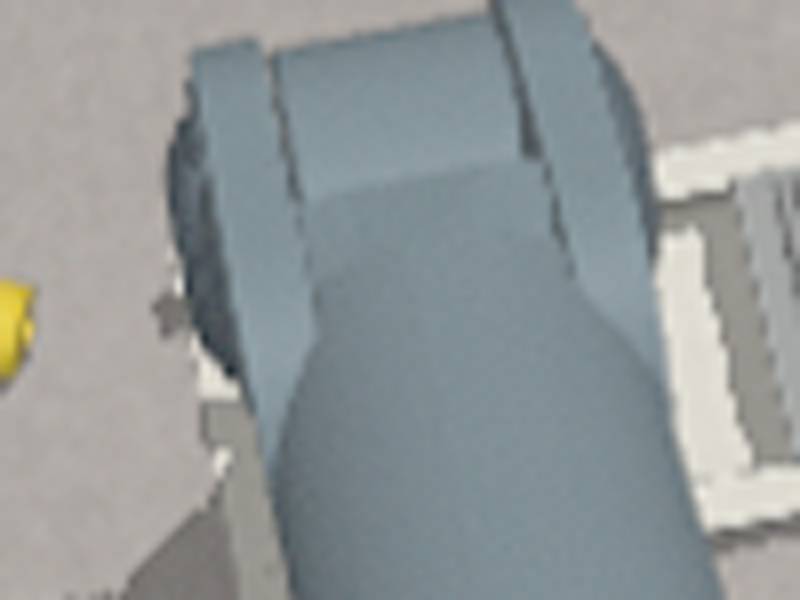

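Emit:
apply_moves:
  motion: "0 0 0 0 0 0.12 0.4; 0 0 0 0 0 0.24 0.4; 0 0 0 0 0 0.36 0.4; 0 0 0 0 0 0.48 0.4; 0 0 0 0 0 0.5 0.4; 0 0 0 0 0 0.5 0.4; 0 0 0 0 0 0.5 0.4; 0 0 0 0 0 0.5 0.4; 0 0 0 0 0 0.5 0.4"

```text
time: 24.85
tool_pos: [548.1, -36.1, 120.6]
tool_rot: [-0.443, -0.551, 0.551, 0.443]
ft_force: [-0.4, 0.4, -1.2]
finger_gap: 32.0
```

```bash
python3 st.py; python3 - <<'E'
from h import *
b=avg("scene",4); np.save("s22.npy",b)
g=lambda x:255*(x.clip(0,255)/255)**.6
crop(g(b),290,345,155,200,13,"g22.png")
E
```

```text
24.85 [548.1 -36.1 120.6] jaw 1.786 down [-0. -0. -1.] gap 32.0 F [-0.4  0.4 -1.2] T [ 0.04  0.03 -0.04] q7 [ 0.71  0.45 -0.86  1.89  0.4   0.98  1.45]
```

View pics/g22.png

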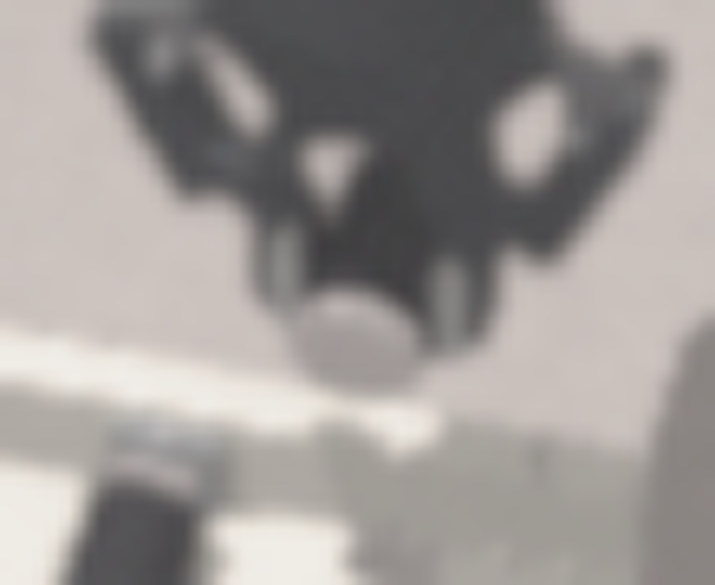

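```bash
python3 - <<'E'
from snap import *
for z in(140,144,148): print(z,wu(back("scene",[[317.1,180.9]],z)[0]).round(1))
E
```

```text
25.05 tcp [548.  -36.1 120.6] jaw 1.782 F [-0.8 -0.2 -0.8] Tq [ 0.09 -0.05  0.02] gap 31.7 | cell(unit) [-21.6  30.6 144.6] tcp(unit) [-14.2  30.6 120.6] down [-0. -0. -1.]
140 [ -1.2  29.1 140. ]
144 [  2.1  30.  144. ]
148 [  5.4  30.8 148. ]
```

Emit:
apply_moves:
  motion: "0.089 0.029 -0.2 0 0 0 0.4; 0.089 0.029 -0.45 0 0 0 0.4; 0.089 0.029 -0.65 0 0 0 0.4; 0.089 0.029 -0.65 0 0 0 0.4; 0.089 0.029 -0.65 0 0 0 0.4"

```text
time: 25.68
tool_pos: [562.5, -31.4, 24.2]
tool_rot: [0.445, 0.551, -0.55, -0.444]
ft_force: [-0.2, 0.2, -1.0]
finger_gap: 32.3
```

```bash
python3 snap.py g23.png scene 290 345 165 210 13
```

```text
25.68 tcp [562.5 -31.4  24.2] jaw 1.783 F [-0.2  0.2 -1. ] Tq [ 0.02 -0.05  0.03] gap 32.3 | cell(unit) [-6.5 32.1 48.2] tcp(unit) [ 0.9 32.1 24.2] down [ 0.002  0.    -1.   ]
```

View pics/g23.png

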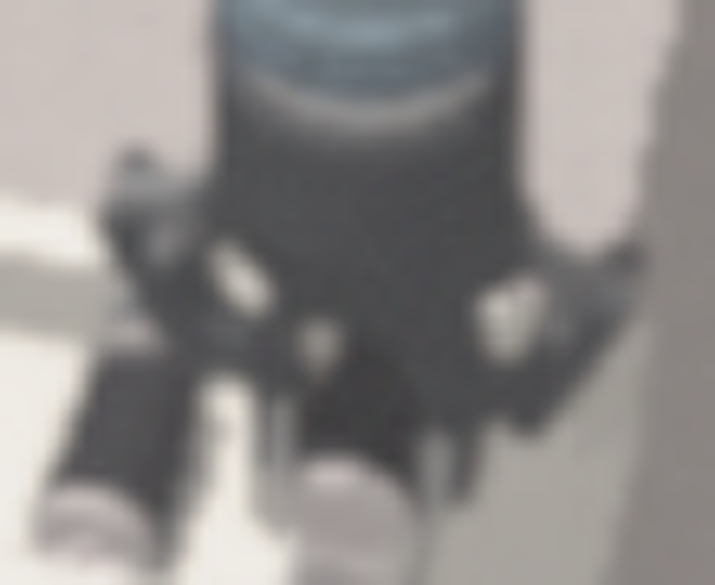

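```bash
python3 snap.py g24.png scene 285 345 180 225 13
```

```text
25.77 tcp [563.1 -31.5  25. ] jaw 1.784 F [ 0.5 -0.3 -1.8] Tq [ 0.04 -0.01  0.01] gap 32.3 | cell(unit) [-5.9 31.9 48.9] tcp(unit) [ 1.5 31.9 25. ] down [ 0.003 -0.    -1.   ]
```

View pics/g24.png

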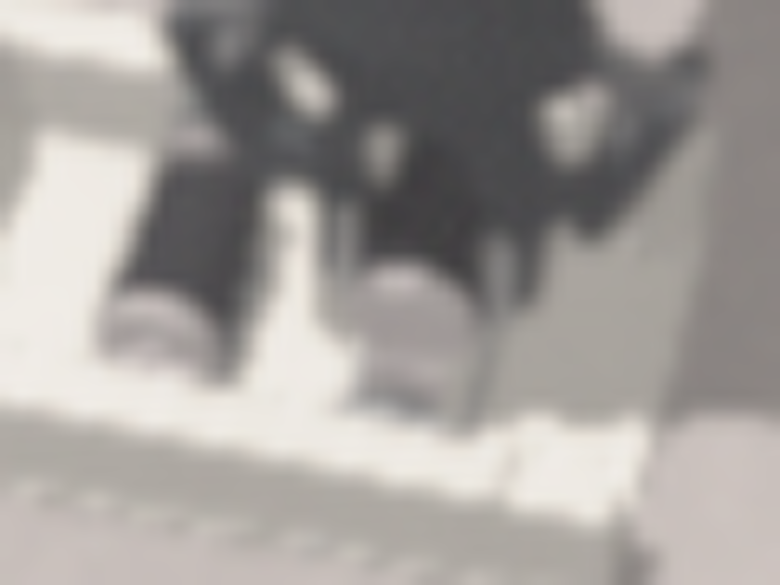

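```bash
python3 - <<'E' | tail -4
from snap import *
for z in(44,48,52): print(z,wu(back("scene",[[316.2,204.5]],z)[0]).round(1))
print(((proj("scene",uw([[26,21,40],[26,43,40],[24.6,32,48]]))-[285,180]+.5)*13).round(0))
E
```

```text
52 [25.1 32.6 52. ]
[[367. 347.]
 [451. 364.]
 [410. 332.]]
```

Emit:
apply_moves:
  motion: "0.01 0.002 -0.02 0 0 0 0.4; 0.02 0.004 -0.02 0 0 0 0.4; 0.02 0.004 -0.02 0 0 0 0.4"

```text
time: 26.25
tool_pos: [564.6, -31.0, 20.2]
tool_rot: [0.444, 0.55, -0.55, -0.444]
ft_force: [-1.1, 0.0, -2.1]
finger_gap: 32.4
```

```bash
python3 snap.py
```

```text
26.25 tcp [564.6 -31.   20.2] jaw 1.784 F [-1.1  0.  -2.1] Tq [-0.03  0.01 -0.04] gap 32.4 | cell(unit) [-4.4 32.1 44.2] tcp(unit) [ 3.  32.1 20.2] down [ 0.  0. -1.]
```

Emit:
apply_moves:
  motion: "0.02 0.004 0 0 0 0 0.4; 0.02 0.004 0 0 0 0 0.4; 0.02 0.004 0 0 0 0 0.4"

```text
time: 26.62
tool_pos: [567.1, -30.5, 19.9]
tool_rot: [-0.444, -0.55, 0.551, 0.444]
ft_force: [0.7, 0.9, -1.2]
finger_gap: 32.3
```

```bash
python3 snap.py
```

```text
26.62 tcp [567.1 -30.5  19.9] jaw 1.784 F [ 0.7  0.9 -1.2] Tq [0.   0.17 0.04] gap 32.3 | cell(unit) [-1.8 32.  43.9] tcp(unit) [ 5.6 32.  19.9] down [-0.001 -0.    -1.   ]
```

Emit:
apply_moves:
  motion: "0.013 0.003 0 0 0 0 0.4; 0.013 0.003 0 0 0 0 0.4; 0.013 0.003 0 0 0 0 0.4"

```text
time: 27.0
tool_pos: [568.5, -30.2, 19.8]
tool_rot: [-0.444, -0.55, 0.551, 0.444]
ft_force: [-3.9, -0.8, -1.7]
finger_gap: 32.3
```

```bash
python3 snap.py
```

```text
27.0 tcp [568.5 -30.2  19.8] jaw 1.784 F [-3.9 -0.8 -1.7] Tq [-0.1   0.66  0.02] gap 32.3 | cell(unit) [-0.4 32.1 43.8] tcp(unit) [ 7.  32.1 19.8] down [-0.002 -0.    -1.   ]
```

Emit:
apply_moves:
  motion: "0.013 0.003 0 0 0 0 0.4; 0.013 0.003 0 0 0 0 0.4; 0.013 0.003 0 0 0 0 0.4"

```text
time: 27.38
tool_pos: [570.6, -29.8, 19.8]
tool_rot: [-0.444, -0.55, 0.551, 0.444]
ft_force: [-4.7, -0.8, -1.1]
finger_gap: 32.1
```

```bash
python3 snap.py
```

```text
27.38 tcp [570.6 -29.8  19.8] jaw 1.784 F [-4.7 -0.8 -1.1] Tq [-0.24  0.95 -0.05] gap 32.1 | cell(unit) [ 1.7 32.  43.8] tcp(unit) [ 9.1 32.  19.8] down [-0.002 -0.    -1.   ]
```

Emit:
apply_moves:
  motion: "0.015 0.003 0 0 0 0 0.4; 0.015 0.003 0 0 0 0 0.4; 0.015 0.003 0 0 0 0 0.4"

```text
time: 27.75
tool_pos: [572.3, -29.4, 19.8]
tool_rot: [-0.443, -0.55, 0.551, 0.445]
ft_force: [-5.6, -1.3, -0.0]
finger_gap: 32.2
```

```bash
python3 snap.py
```

```text
27.75 tcp [572.3 -29.4  19.8] jaw 1.784 F [-5.6 -1.3 -0. ] Tq [-0.28  1.21 -0.05] gap 32.2 | cell(unit) [ 3.5 32.  43.8] tcp(unit) [10.9 32.  19.8] down [-0.003 -0.001 -1.   ]
```

Emit:
apply_moves:
  motion: "0.004 0.001 0 0 0 0 0.4; 0.004 0.001 -0.03 0 0 0 0.4; 0.004 0.001 -0.06 0 0 0 0.4; 0.004 0.001 -0.06 0 0 0 0.4"

```text
time: 28.25
tool_pos: [572.3, -29.4, 10.3]
tool_rot: [-0.443, -0.549, 0.551, 0.445]
ft_force: [-4.9, -1.7, -0.8]
finger_gap: 31.8
```

```bash
python3 snap.py
```

```text
28.25 tcp [572.3 -29.4  10.3] jaw 1.784 F [-4.9 -1.7 -0.8] Tq [-0.29  1.16 -0.02] gap 31.8 | cell(unit) [ 3.5 32.  34.3] tcp(unit) [10.9 32.  10.3] down [-0.004 -0.001 -1.   ]
```

Emit:
apply_moves:
  motion: "0.007 0.001 0 0 0 0 0.4; 0.007 0.001 -0.015 0 0 0 0.4; 0.007 0.001 -0.03 0 0 0 0.4; 0.007 0.001 -0.03 0 0 0 0.4"

```text
time: 28.75
tool_pos: [573.2, -29.2, 5.9]
tool_rot: [-0.443, -0.549, 0.551, 0.445]
ft_force: [-7.0, -1.4, -0.6]
finger_gap: 32.1
```

```bash
python3 snap.py
```

```text
28.75 tcp [573.2 -29.2   5.9] jaw 1.784 F [-7.  -1.4 -0.6] Tq [-0.28  1.31 -0.01] gap 32.1 | cell(unit) [ 4.4 32.  30. ] tcp(unit) [11.8 32.   5.9] down [-0.004 -0.001 -1.   ]
```

Compression is about 6 mm; lower on.

Emit:
apply_moves:
  motion: "0.001 0 -0.02 0 0 0 0.4; 0.001 0 -0.02 0 0 0 0.4"

```text
time: 29.0
tool_pos: [573.3, -29.2, 2.9]
tool_rot: [-0.443, -0.549, 0.551, 0.445]
ft_force: [-7.2, -0.9, 0.1]
finger_gap: 32.3
```

Emit:
apply_moves:
  motion: "0.001 0 -0.013 0 0 0 0.4; 0.001 0 -0.013 0 0 0 0.4"

```text
time: 29.25
tool_pos: [573.5, -29.2, 1.0]
tool_rot: [-0.443, -0.549, 0.551, 0.445]
ft_force: [-5.8, -1.5, 0.6]
finger_gap: 32.2
```

Emit:
apply_moves:
  motion: "0.001 0 -0.01 0 0 0 0.4; 0.001 0 -0.01 0 0 0 0.4"

```text
time: 29.5
tool_pos: [573.8, -29.2, 0.1]
tool_rot: [-0.443, -0.549, 0.552, 0.445]
ft_force: [-7.2, -1.2, 4.1]
finger_gap: 32.0
```

Emit:
apply_moves:
  motion: "0.001 0 -0.008 0 0 0 0.4; 0.001 0 -0.008 0 0 0 0.4"

```text
time: 29.75
tool_pos: [573.9, -29.2, -0.1]
tool_rot: [-0.443, -0.549, 0.552, 0.445]
ft_force: [-10.1, -1.4, 9.6]
finger_gap: 32.0
```

Emit:
apply_moves:
  motion: "0 0 0.01 0 0 0 0.4; 0 0 0.01 0 0 0 0.1; 0 0 0.01 0 0 0 -0.05; 0 0 0.01 0 0 0 -0.1; 0 0 0.01 0 0 0 -0.1"

```text
time: 30.38
tool_pos: [576.7, -28.6, 0.8]
tool_rot: [0.444, 0.551, -0.55, -0.444]
ft_force: [0.6, -0.1, 1.1]
finger_gap: 46.5
```

Emit:
apply_moves:
  motion: "0 0 0.1 0 0 0 -0.1; 0 0 0.4 0 0 0 -0.1; 0 0 0.75 0 0 0 -0.1; 0 0 0.75 0 0 0 -0.1"

```text
time: 30.88
tool_pos: [580.5, -27.9, 119.1]
tool_rot: [0.447, 0.553, -0.548, -0.441]
ft_force: [-0.0, 0.1, -0.8]
finger_gap: 47.1
```

```bash
python3 snap.py g25.png scene 265 345 165 225 9
```

```text
30.88 tcp [580.5 -27.9 119.1] jaw 1.784 F [-0.   0.1 -0.8] Tq [-0.05 -0.03 -0.01] gap 47.1 | cell(unit) [ 11.8  31.8 143. ] tcp(unit) [ 19.2  31.8 119.1] down [ 0.011 -0.001 -1.   ]
```

View pics/g25.png

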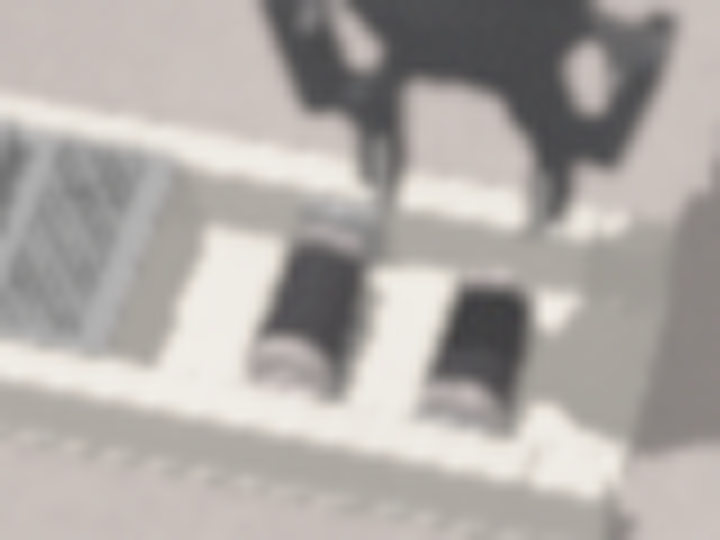

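```bash
python3 - <<'E'
from snap import *
c=lambda p:[375+(p[0]+.5)/8-.5,150+(p[1]+.5)/8-.5]
c3=lambda p:[232+(p[0]+.5)/10-.5,168+(p[1]+.5)/10-.5]
for p in((58,180),(85,320),(112,455)): print("edge top",wu(back("top",[c(p)],48.2)[0]).round(1))
for p in((522,155),(480,260),(440,355)): print("edge scene",wu(back("scene",[c3(p)],48.2)[0]).round(1))
for p in((445,110),(500,382)): print("rear top",wu(back("top",[c(p)],48.2)[0]).round(1))
E
```

```text
30.98 tcp [576.5 -28.9 114.4] jaw 1.784 F [-1.1 -0.3 -0.4] Tq [0.01 0.07 0.02] gap 47.1 | cell(unit) [  7.7  31.6 138.4] tcp(unit) [ 15.1  31.6 114.4] down [ 0.002 -0.001 -1.   ]
edge top [ 48.3 -97.3  48.2]
edge top [  0.2 -95.9  48.2]
edge top [-45.7 -94.9  48.2]
edge scene [-39.1 -97.9  48.2]
edge scene [  7.9 -98.1  48.2]
edge scene [ 48.9 -98.9  48.2]
rear top [  45.9 -229.    48.2]
rear top [ -47.2 -225.5   48.2]
```

Emit:
apply_moves:
  motion: "0.05 -0.3 0 0 0 0 0; 0.102 -0.635 0 0 0 0 0.1; 0.102 -0.635 0 0 0 0 0.2"

```text
time: 31.35
tool_pos: [589.6, -131.8, 110.6]
tool_rot: [-0.446, -0.546, 0.55, 0.447]
ft_force: [-0.7, -0.3, -0.0]
finger_gap: 34.2
```

Emit:
apply_moves:
  motion: "0.05 -0.3 0 0 0 0 0.2; 0.102 -0.635 0 0 0 0 0.2; 0.102 -0.635 -0.2 0 0 0 0.2; 0.102 -0.635 -0.2 0 0 0 0.2"

```text
time: 31.85
tool_pos: [602.6, -218.4, 78.8]
tool_rot: [-0.441, -0.549, 0.551, 0.447]
ft_force: [-0.4, 0.3, 0.4]
finger_gap: 34.0
```

```bash
python3 snap.py g26.png scene 225 325 145 215 8;python3 snap.py g26t.png top 300 400 150 240 6
```

```text
31.85 tcp [ 602.6 -218.4   78.8] jaw 1.783 F [-0.4  0.3  0.4] Tq [ 0.06 -0.08 -0.01] gap 34.0 | cell(unit) [  -6.7 -159.2  102.9] tcp(unit) [   0.7 -159.2   78.8] down [-0.008  0.003 -1.   ]
31.95 tcp [ 605.7 -217.    82.2] jaw 1.786 F [-0.1  0.3 -0.3] Tq [0.01 0.03 0.  ] gap 34.0 | cell(unit) [  -3.3 -158.4  106.2] tcp(unit) [   4.1 -158.4   82.2] down [-0.002  0.002 -1.   ]
```

View pics/g26.png

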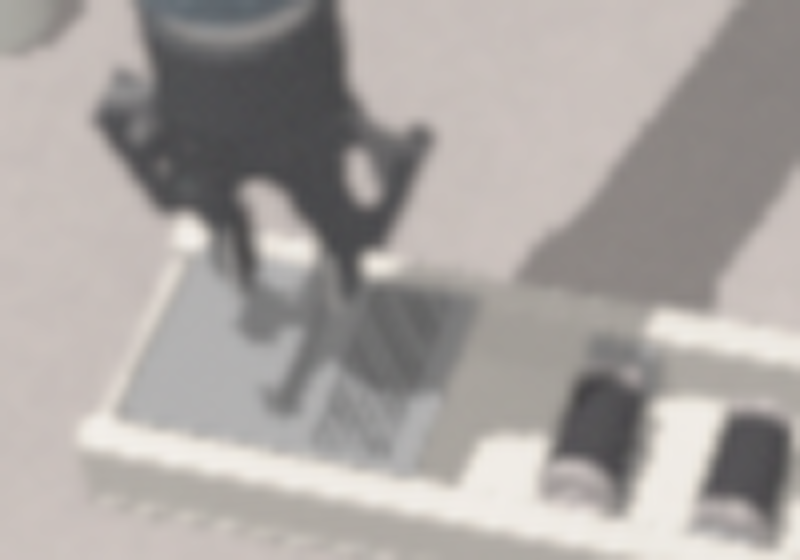

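View pics/g26t.png

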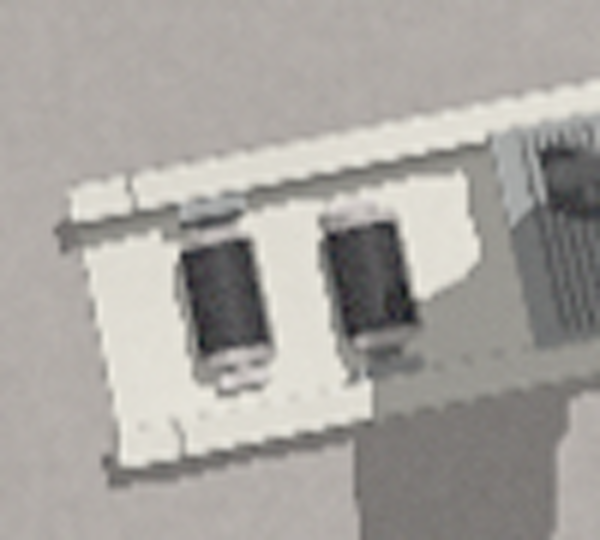

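```bash
python3 - <<'E' | tail -6
from snap import *
for z in(95,100,105): print(z,wu(back("scene",[[225+298/8,145+288/8]],z)[0]).round(1))
# rib front top edge points in scene0 u3 crop: (350,115)-(280,285)?
c3=lambda p:[232+(p[0]+.5)/10-.5,168+(p[1]+.5)/10-.5]
for p in((345,105),(285,285),(262,268)): print(wu(back("scene",[c3(p)],70)[0]).round(1),wu(back("scene",[c3(p)],48)[0]).round(1))
E
```

```text
95 [   5.9 -154.    95. ]
100 [   9.7 -152.1  100. ]
105 [  13.6 -150.1  105. ]
[ -28.7 -155.6   70. ] [ -46. -164.   48.]
[  49.  -149.7   70. ] [  33.6 -158.    48. ]
[  44.2 -159.3   70. ] [  28.6 -167.8   48. ]
```

Emit:
apply_moves:
  motion: "0.005 -0.023 -0.1 0 0 0 0.2; 0.005 -0.023 -0.2 0 0 0 0.2; 0.005 -0.023 -0.26 0 0 0 0.2; 0.005 -0.023 -0.26 0 0 0 0.2"

```text
time: 32.55
tool_pos: [605.9, -222.4, 42.3]
tool_rot: [-0.443, -0.55, 0.551, 0.445]
ft_force: [0.4, -0.6, -0.2]
finger_gap: 34.2
```

```bash
python3 snap.py g27.png scene 225 325 145 215 8
```

```text
32.55 tcp [ 605.9 -222.4   42.3] jaw 1.784 F [ 0.4 -0.6 -0.2] Tq [ 0.02 -0.06 -0.04] gap 34.2 | cell(unit) [  -4.3 -163.7   66.3] tcp(unit) [   3.1 -163.7   42.3] down [-0.003  0.001 -1.   ]
```

View pics/g27.png

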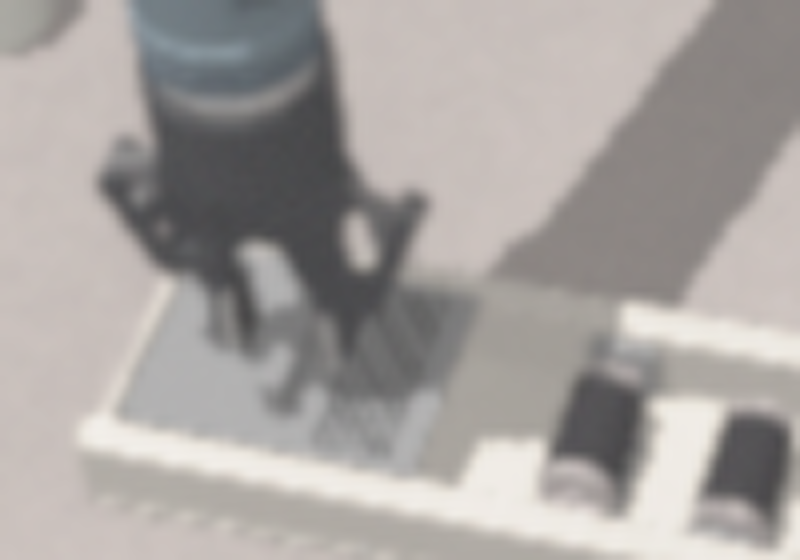

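Emit:
apply_moves:
  motion: "0 0 0 0 0 0 0.5; 0 0 0 0 0 0 0.85; 0 0 0 0 0 0 0.85; 0 0 0 0 0 0 0.85"
  newtons: 30

```text
time: 33.15
tool_pos: [607.5, -221.8, 44.7]
tool_rot: [0.444, 0.551, -0.55, -0.444]
ft_force: [-2.3, 3.2, 5.3]
finger_gap: 8.8
```

```bash
python3 snap.py
```

```text
33.15 tcp [ 607.5 -221.8   44.7] jaw 1.785 F [-2.3  3.2  5.3] Tq [0.58 0.42 0.01] gap 8.8 | cell(unit) [  -2.5 -163.5   68.7] tcp(unit) [   4.9 -163.5   44.7] down [ 0.     0.001 -1.   ]
```

Emit:
apply_moves:
  motion: "0 0 0.01 0 0 0 0.85; -0.022 0.1 0.01 0 0 0 0.85; -0.05 0.23 0.01 0 0 0 0.85; -0.079 0.37 0.01 0 0 0 0.85; -0.108 0.5 0.01 0 0 0 0.85; -0.138 0.64 0.01 0 0 0 0.85; -0.166 0.77 0.01 0 0 0 0.85; -0.196 0.912 0.01 0 0 0 0.85; -0.196 0.912 0.01 0 0 0 0.85; -0.196 0.912 0.01 0 0 0 0.85"

```text
time: 34.4
tool_pos: [577.7, -84.8, 44.8]
tool_rot: [0.443, 0.551, -0.55, -0.444]
ft_force: [2.4, 3.0, -6.6]
finger_gap: 9.5
```

```bash
python3 snap.py g28.png scene 255 355 160 230 8;python3 snap.py g28t.png top 300 400 150 240 6
```

```text
34.4 tcp [577.7 -84.8  44.8] jaw 1.784 F [ 2.4  3.  -6.6] Tq [ 0.73 -0.57  0.09] gap 9.5 | cell(unit) [ -2.9 -23.3  68.8] tcp(unit) [  4.5 -23.3  44.8] down [ 0.     0.002 -1.   ]
34.5 tcp [577.7 -85.   44.8] jaw 1.784 F [ 2.9  4.  -8.1] Tq [ 0.84 -0.67  0.1 ] gap 9.2 | cell(unit) [ -2.9 -23.5  68.8] tcp(unit) [  4.5 -23.5  44.8] down [ 0.     0.002 -1.   ]
```

View pics/g28.png

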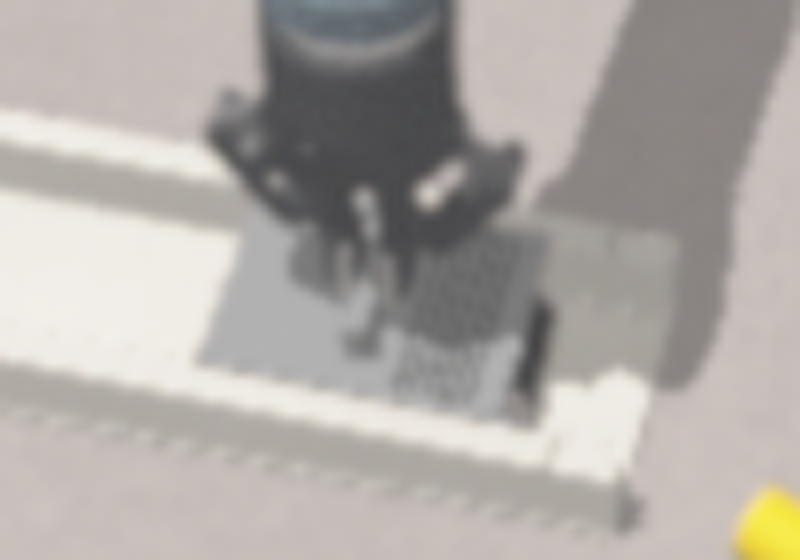

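View pics/g28t.png

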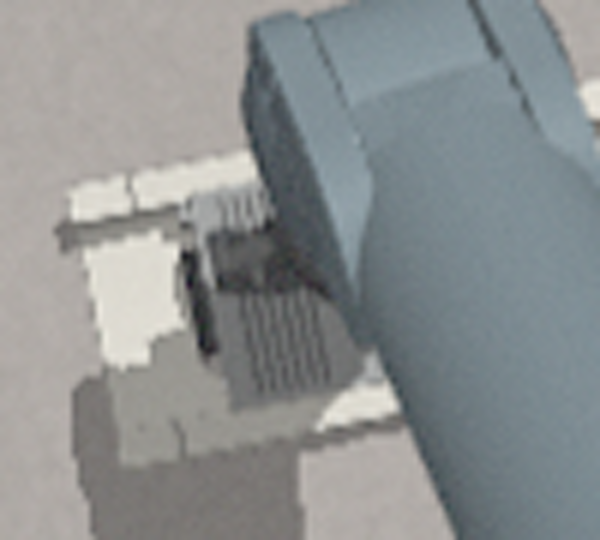

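```bash
python3 - <<'E' | tail -9
from snap import *
ct=lambda p:[300+(p[0]+.5)/6-.5,150+(p[1]+.5)/6-.5]
cs=lambda p:[255+(p[0]+.5)/8-.5,160+(p[1]+.5)/8-.5]
for p in((184,210),(228,405)): print("edge t",wu(back("top",[ct(p)],48.2)[0]).round(1))
for p in((128,178),(133,204),(178,428),(185,452)): print("line t",wu(back("top",[ct(p)],44)[0]).round(1))
for p in((548,240),(512,395)): print("edge s",wu(back("scene",[cs(p)],48.2)[0]).round(1))
E
```

```text
34.6 tcp [577.8 -85.2  44.9] jaw 1.784 F [ 3.6  3.9 -8.1] Tq [ 0.8  -0.81  0.02] gap 9.1 | cell(unit) [ -2.9 -23.7  68.9] tcp(unit) [  4.5 -23.7  44.9] down [ 0.     0.002 -1.   ]
edge t [42.3 44.7 48.2]
edge t [-46.9  42.7  48.2]
line t [62.3 66.4 44. ]
line t [50.2 66.5 44. ]
line t [-52.2  66.3  44. ]
line t [-63.2  65.3  44. ]
edge s [-43.8  39.2  48.2]
edge s [37.9 43.7 48.2]
```

Emit:
apply_moves:
  motion: "-0.009 0.04 -0.005 0 0 0 0.85; -0.018 0.085 -0.005 0 0 0 0.85; -0.028 0.13 -0.005 0 0 0 0.85; -0.028 0.13 -0.005 0 0 0 0.85; -0.028 0.13 -0.005 0 0 0 0.85"

```text
time: 35.22
tool_pos: [574.0, -68.1, 44.8]
tool_rot: [-0.445, -0.55, 0.55, 0.444]
ft_force: [4.1, -1.9, -7.7]
finger_gap: 8.9
```

```bash
python3 snap.py g29.png scene 295 345 175 225 12;python3 snap.py g29t.png top 300 350 170 235 9
```

```text
35.23 tcp [574.  -68.1  44.8] jaw 1.783 F [ 4.1 -1.9 -7.7] Tq [-0.39 -0.91  0.09] gap 8.9 | cell(unit) [-3.  -6.2 68.8] tcp(unit) [ 4.4 -6.2 44.8] down [ 0.001 -0.002 -1.   ]
35.33 tcp [574.  -67.9  44.8] jaw 1.783 F [ 4.8 -2.7 -6.8] Tq [-0.48 -0.97  0.07] gap 9.2 | cell(unit) [-3.  -6.  68.8] tcp(unit) [ 4.4 -6.  44.8] down [ 0.001 -0.001 -1.   ]
```

View pics/g29.png

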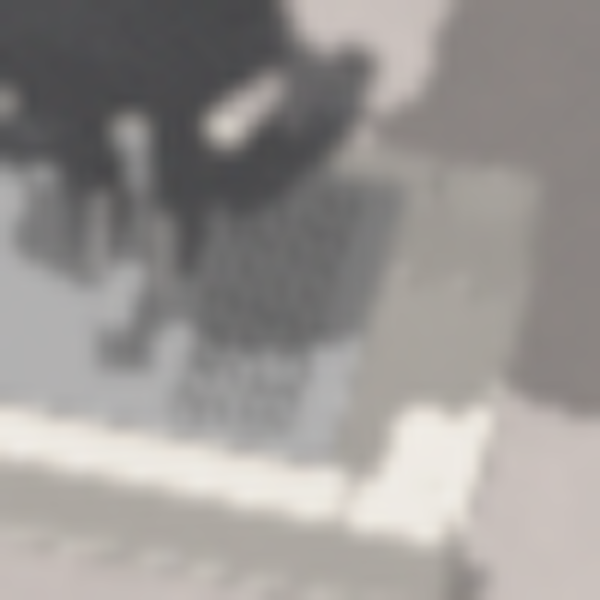

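View pics/g29t.png

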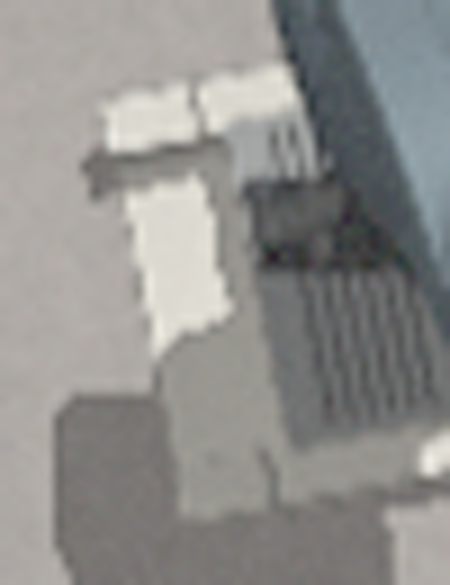

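```bash
python3 - <<'E' | tail -9
from snap import *
ct=lambda p:[300+(p[0]+.5)/9-.5,170+(p[1]+.5)/9-.5]
cs=lambda p:[295+(p[0]+.5)/12-.5,175+(p[1]+.5)/12-.5]
for p in((226,145),(260,300),(291,440)): print("edge t",wu(back("top",[ct(p)],48.2)[0]).round(1))
for p in((190,85),(199,130),(264,450),(274,495)): print("line t",wu(back("top",[ct(p)],44)[0]).round(1))
for p in((405,190),(375,320),(340,460)): print("edge s",wu(back("scene",[cs(p)],48.2)[0]).round(1))
for p in((437,175),(350,495)): print("line s",wu(back("scene",[cs(p)],44)[0]).round(1))
E
```

```text
line t [63.1 66.9 44. ]
line t [49.1 66.9 44. ]
line t [-48.5  66.5  44. ]
line t [-62.   66.2  44. ]
edge s [-44.7  57.1  48.2]
edge s [ 1.8 59.3 48.2]
edge s [49.7 60.9 48.2]
line s [-55.4  64.   44. ]
line s [57.3 65.5 44. ]
```

```bash
python3 - <<'E' | tail -3
from snap import *
ct=lambda p:[300+(p[0]+.5)/9-.5,170+(p[1]+.5)/9-.5]
for p in((226,145),(260,300),(291,440)): print("edge t",wu(back("top",[ct(p)],48.2)[0]).round(1))
E
```

```text
edge t [42.4 59.9 48.2]
edge t [-5.1 59.  48.2]
edge t [-47.5  58.2  48.2]
```

Emit:
apply_moves:
  motion: "-0.005 0.02 0 0 0 0 0.85; -0.0085 0.039 0 0 0 0 0.85; -0.0085 0.039 0 0 0 0 0.85; -0.0085 0.039 0 0 0 0 0.85"

```text
time: 35.92
tool_pos: [572.3, -60.4, 44.8]
tool_rot: [0.444, 0.55, -0.55, -0.444]
ft_force: [4.1, -1.4, -5.6]
finger_gap: 8.8
```

```bash
python3 snap.py
```

```text
35.92 tcp [572.3 -60.4  44.8] jaw 1.784 F [ 4.1 -1.4 -5.6] Tq [-0.29 -0.95  0.02] gap 8.8 | cell(unit) [-3.   1.7 68.8] tcp(unit) [ 4.4  1.7 44.8] down [ 0.  0. -1.]
```

Emit:
apply_moves:
  motion: "0 0 0 0 0 0 0.7; 0 0 0 0 0 0 0.5; 0 0 0 0 0 0 0.3; 0 0 0.2 0 0 0 0.2; 0 0 0.5 0 0 0 0.2; 0 0 0.8 0 0 0 0.2"

```text
time: 36.67
tool_pos: [571.6, -60.2, 165.8]
tool_rot: [-0.443, -0.55, 0.551, 0.444]
ft_force: [0.4, -0.8, -0.5]
finger_gap: 34.0
```

Emit:
apply_moves:
  motion: "0 -0.3 0.1 0 0 0 0.2; 0 -0.65 0.2 0 0 0 0.2; 0 -0.95 0.2 0 0 0 0.2; 0 -0.95 0.2 0 0 0 0.2"

```text
time: 37.17
tool_pos: [571.0, -209.9, 194.4]
tool_rot: [-0.447, -0.547, 0.549, 0.447]
ft_force: [0.3, -0.8, -0.7]
finger_gap: 33.9
```

Emit:
apply_moves:
  motion: "-0.1 -0.3 0 0 0 0 0.2; -0.2 -0.65 0 0 0 0 0.2; -0.2 -0.95 0 0 0 0 0.2"

```text
time: 37.55
tool_pos: [540.9, -346.5, 194.6]
tool_rot: [-0.444, -0.55, 0.551, 0.444]
ft_force: [1.5, 0.4, -0.5]
finger_gap: 33.9
```

```bash
python3 snap.py g30.png scene 285 345 175 225 13;python3 snap.py g30t.png top 305 365 165 230 9
```

```text
37.55 tcp [ 540.9 -346.5  194.6] jaw 1.784 F [ 1.5  0.4 -0.5] Tq [ 0.01 -0.   -0.01] gap 33.9 | cell(unit) [ -93.9 -271.4  218.6] tcp(unit) [ -86.5 -271.4  194.6] down [-0.002 -0.    -1.   ]
37.65 tcp [ 539.7 -353.1  193.9] jaw 1.774 F [-0.1 -0.4  0.3] Tq [-0.06  0.08  0.  ] gap 34.0 | cell(unit) [ -96.5 -277.5  218. ] tcp(unit) [ -89.1 -277.5  193.9] down [-0.002 -0.003 -1.   ]
```

View pics/g30.png

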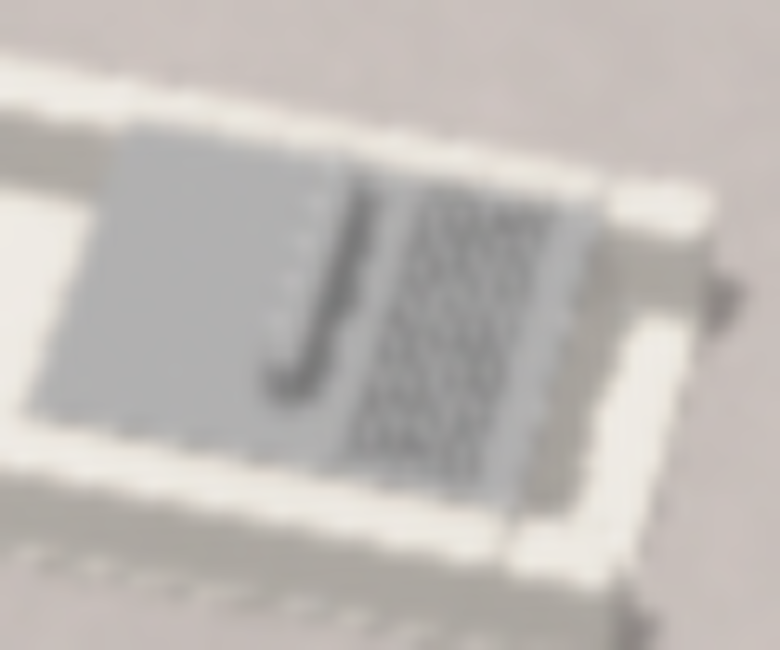

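View pics/g30t.png

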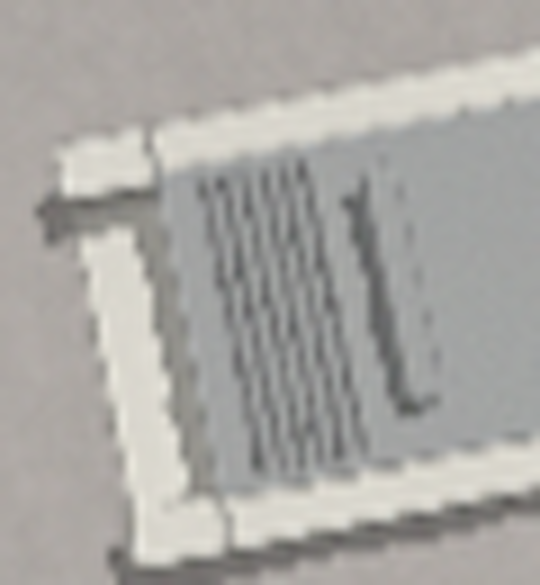

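```bash
python3 - <<'E' | tail -14
from snap import *
t=avg("top",6)-0; s=avg("scene",6)
np.save("tf.npy",t);np.save("sf.npy",s)
# predicted pixel overlay for cover edge at y offsets & line
for n,im,(x0,x1,y0,y1),f in(("top",t,(312,342,170,230),10),("scene",s,(318,340,182,222),14)):
    I=cv2.resize(im[y0:y1,x0:x1],None,fx=f,fy=f,interpolation=cv2.INTER_CUBIC).clip(0,255).astype(np.uint8)
    for x in(-50,-25,0,25,50):
        q=((proj(n,uw([x,66,48.2]))[0]-[x0,y0]+.5)*f-.5).astype(int); cv2.circle(I,tuple(map(int,q)),2,(0,0,255),-1)
    for x in(-64,-56,-48,48,56,64):
        q=((proj(n,uw([x,66,44]))[0]-[x0,y0]+.5)*f-.5).astype(int); cv2.circle(I,tuple(map(int,q)),2,(0,255,0),-1)
    cv2.imwrite(f"pics/o_{n}.png",I)
E
```

```text
37.75 tcp [ 541.9 -345.3  194.3] jaw 1.782 F [ 0.6  0.2 -0.7] Tq [ 0.08 -0.06 -0.04] gap 34.2 | cell(unit) [ -92.7 -270.4  218.3] tcp(unit) [ -85.3 -270.4  194.3] down [-0.001  0.002 -1.   ]
```

View pics/o_top.png

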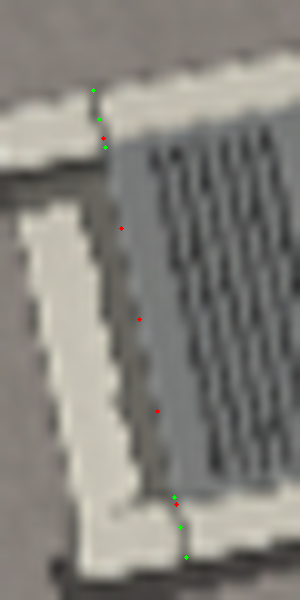

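View pics/o_scene.png

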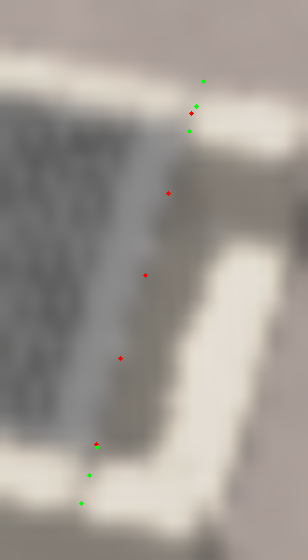

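```bash
python3 - <<'E' | tail -12
from snap import *
for n,im in(("top",np.load("tf.npy")),("scene",np.load("sf.npy"))):
    g=im.mean(2).astype(np.float32); b_r=(im[:,:,0]-im[:,:,2]).astype(np.float32)
    ys=np.arange(54,80,1.0)
    def prof(src,xs,z):
        P_=[[proj(n,uw([x,y,z]))[0] for y in ys] for x in xs]; m=np.array(P_,np.float32)
        return cv2.remap(src,m[...,0],m[...,1],cv2.INTER_CUBIC).mean(0)
    print(n,"edge gray",prof(g,np.linspace(-40,40,17),48.2).round(0).astype(int).tolist())
    print(n,"edge b-r",prof(b_r,np.linspace(-40,40,17),48.2).round(0).astype(int).tolist())
    print(n,"line +",prof(g,np.linspace(53,60,8),44).round(0).astype(int).tolist())
    print(n,"line -",prof(g,np.linspace(-60,-53,8),44).round(0).astype(int).tolist())
E
```

```text
38.35 tcp [ 542.3 -345.5  194.7] jaw 1.784 F [-0.1 -0.2 -0.2] Tq [0.05 0.02 0.  ] gap 34.4 | cell(unit) [ -92.4 -270.7  218.7] tcp(unit) [ -85.  -270.7  194.7] down [-0. -0. -1.]
top edge gray [84, 100, 113, 121, 123, 122, 122, 121, 121, 123, 125, 123, 114, 105, 100, 99, 100, 98, 94, 94, 105, 128, 154, 173, 182, 184]
top edge b-r [1, 1, 1, 1, 1, 1, 1, 1, 1, 1, 1, 1, -1, -3, -6, -8, -9, -9, -8, -8, -9, -11, -14, -16, -17, -17]
top line + [187, 186, 186, 187, 187, 187, 188, 191, 192, 190, 178, 153, 129, 124, 140, 164, 182, 189, 189, 189, 189, 188, 188, 188, 189, 190]
top line - [188, 187, 186, 186, 187, 188, 190, 196, 198, 185, 161, 137, 133, 148, 169, 182, 188, 191, 191, 190, 189, 189, 190, 190, 191, 192]
scene edge gray [120, 126, 132, 135, 137, 139, 139, 138, 137, 134, 131, 127, 123, 120, 118, 118, 119, 119, 120, 121, 122, 125, 128, 134, 141, 150]
scene edge b-r [-1, -1, -1, -1, -1, -1, -1, -1, -1, -2, -3, -4, -6, -8, -10, -11, -12, -13, -13, -13, -13, -13, -14, -15, -15, -17]
scene line + [211, 211, 211, 210, 209, 207, 204, 200, 195, 188, 183, 180, 181, 186, 194, 202, 209, 212, 214, 216, 217, 217, 217, 217, 217, 217]
scene line - [205, 206, 206, 206, 205, 204, 201, 196, 192, 189, 187, 188, 192, 197, 202, 205, 207, 209, 210, 211, 211, 212, 213, 214, 215, 216]
```

```bash
python3 - <<'E'
from bench import sign_off, arm
print(sign_off()); print(arm.sense()['time'])
E
```

```text
the job is handed in; nothing more can be done
None
the job is handed in; nothing more can be done
```

Both black cells are in their pockets and the cover is closed on the scribed line. The job was handed in about 38 s into the 70 s; `sign_off()` gave no verdict.

**Cells:** One went into pocket b with its nub towards +x, the other into pocket a with its nub towards -x. Each was pressed about 6 mm onto its spring with a wrist force of about 6–7 N, then lowered until it met the floor. For both, the tool stopped at the same height, within a millimetre. Pictures taken before closing the cover showed both lying flat between post and spring plate. Under the cover they could not be seen again.

**Cover:** I gripped it by its rib, slid it shut and let go. At the end, the top camera put the leading edge 0 to 1 mm past the line and the scene camera 0 to 2 mm past, against the 3 mm allowed. The gripper ended clear of everything. I did not measure the bystanders' positions at the end.

**What disagreed along the way:**
- **Gripper height:** The fingertips sat roughly 25 mm farther back than the tool description says. My first grasp therefore pinched the top of a cell, with at most about 15 N, and did no visible harm. I worked out the offset and regrasped.
- **Nub direction:** My image fit gave the wrong nub end for the second cell. Looking at both ends while holding it showed the right one, and I turned it before placing it.

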